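# Put the markers and the glue stick back in the desk caddy

### The job

Tidy the stamping table: stand the two red-capped markers, caps up, in the two narrow outer wells of the dark desk caddy, one in each, and the glue stick, cap up, in the wide middle well, so that each stands right down in its well. Leave the stamps, ink pad, candle jar and pestle around them where they are.

Things in the scene. Friction and masses are not known exactly. Their poses are not given: they have to be found in the camera images.
- caddy: dark wooden desk caddy, a block fixed to the table, 56 (x) x 136 (y) x 80 mm, on a base plate of 62 x 142 x 6 mm; three wells in a row along its y axis, round, straight, open at the top, 70 mm deep (their floor is 10 mm over the table). Origin: centre of its underside; z up. Its yaw varies by up to 0.35 rad either way. Around it: a raised kraft-covered board, roughly 25 mm high, on the right of the table, and a tall glass vase at the back left.
- well_left (a point): centre of the mouth (80 mm over the table) of the narrow outer well on the caddy's +y side, 44 mm from the middle well; 24 mm diameter
- well_middle (a point): centre of the mouth (80 mm over the table) of the wide middle well; 34 mm diameter
- well_right (a point): centre of the mouth (80 mm over the table) of the narrow outer well on the caddy's -y side, 44 mm from the middle well; 24 mm diameter
- marker_1: marker pen with a white barrel and a red cap, lying on the table in front of the caddy, its foot pointing somewhere to the robot's left (0.65 to 1.9 rad from straight ahead); 135 mm long, 16 to 17 mm thick, 30 g. Its origin is the middle of its length on the side that faces down as it lies (8 mm from its axis); its own -y axis points along the pen to the foot (the plain white end), +y to the red-capped end; z points up as it lies.
- marker_1_foot (a point): centre of the plain white end face of marker_1, the end that goes down, 68 mm from its middle
- marker_2: second marker, the same as marker_1, also lying in front of the caddy with its foot somewhere to the left, well to one side of marker_1 (which of them is on the left varies); 135 mm long, 16 to 17 mm thick, 30 g. Its origin is the middle of its length on the side that faces down as it lies (8 mm from its axis); its own -y axis points along the pen to the foot (the plain white end), +y to the red-capped end; z points up as it lies.
- marker_2_foot (a point): centre of the plain white end face of marker_2, the end that goes down, 68 mm from its middle
- glue_stick: round pale green glue stick standing upright on the table, cap up, 27 mm diameter, 87 mm high, 40 g. Origin: centre of its foot; z up along it.
- handle_stamp: wooden rubber stamp with a turned knob handle, 35 x 43 x 74 mm, standing to one side of the caddy, with the glue stick on the other side (which is where varies); to be left alone. Origin: centre of its underside.
- block_stamp: small wooden block stamp, 28 x 34 x 20 mm; to be left alone. Origin: centre of its underside.
- candle_jar: amber jar with black lid, 60 mm diameter, 66 mm high; to be left alone. Origin: centre of its underside.
- ink_pad: flat black ink pad, 54 x 72 x 12 mm; to be left alone. Origin: centre of its underside.
- pestle_white: white stoneware pestle lying on the table, 124 mm long, 23 mm thick; to be left alone. Origin: middle of its underside.

How it is judged:
By the outcome, as a careful person would: the job done as asked, in the order asked, and still so for the second after the job is handed in, with the robot touching nothing.
It also fails if it takes over 72 s, if anything falls off the work surface, if the arm or the gripper's body presses on something with over 40 N, if the wrist force passes 120 N, or if a joint passes its speed limit or range.

### The arm

A 6-joint arm with a two-finger parallel gripper is mounted at the origin on a cart in front of the work surface, level with it; the furniture and walls round the work are solid. World frame = base frame: x ahead of the robot, y to its left, z up, the work surface at z = 0. Lengths are in m, angles in rad, forces in N, time in s.
With the tool pointing down it reaches from about 0.375 to 0.925 m from the base axis. Payload 5.7 kg.
Tool frame: the origin (TCP) lies between the finger pads; the fingertips stand 14 mm ahead of it and the grasp point (between the pads) lies 5 mm behind it; z points along the fingers, y is the direction in which the jaws open and shut (so a half turn about z gives the same grasp; the last joint's range is limited). The gripper opens to 88 mm and grips with 3 to 60 N. Pads are 20 mm wide; open, the fingers measure 115 mm over their backs; the gripper's body (75 mm by 178 mm) begins 61 mm behind the grasp point.
Start: joints at [-1.344, 0.359, 1.51, -0, 1.272, -0.115], TCP at [0.201, -0.565, 0.237] pointing down, gripper open.
Joint ranges: [-2.97, 2.97], [-1.01, 2.36], [0.21, 2.38], [-0.96, 4.11], [0.2, 2.71], [-2.98, 2.98]. Speed limits (rad/s): [2.39, 2.39, 3.14, 3.14, 3.14, 3.14].

### API

Orientations are given as a unit quaternion [x, y, z, w].
In Python, from bench import ctrl gives the robot as it stands.
- The arm moves only by the tool send_rows, never from a script. Its argument "motion" is a list of rows, each an object with "rotation": the turn, a rotation vector about the tool's x, y, z in rad, a list of three; "travel": the shift along the tool's x, y, z in m, a list of three; "jaw": the finger opening in m, from 0 to 0.0878. A call has 1 to 12 rows; each row is the pose to reach, as a shift and turn from the pose measured when the call began, along the tool's axes at that moment; what a row does not reach only later rows make up. A row lasts 1/12 s, in which the tool goes at most 41.7 mm and 7.16 degrees, less where a joint would pass 70% of its speed; a pose out of reach is approached as far as the arm can. A call with a gripper value outside its range is refused whole. The fingers move at their own pace and stop on an object; "force" is the grip in N (left out, the last holds). Time passes only in rows, so rows that repeat a pose let the fingers close. It gives the time, the measured TCP pose, the force and the opening at its end, in the units of the state.
- ctrl.sense(): the state, without advancing time (a new reading comes with each control period).
- ctrl.grab_frame(name): name is "side" or "top" or "wrist"; returns a dict with "pixels" (384x512x3 uint8, blue, green, red), "range_z" (384x512 float32, m along the optical axis (not along the pixel's ray), 0 where there is no reading), "fov_y" (degrees; the focal length in pixels is half the picture's height over the tangent of half this angle, whatever the lens; pixels are square), "cx", "cy" (the principal point, pixels), "R" (3x3) and "t" (3): a world point X has camera coordinates R X + t. Camera axes: x right, y down, z forward; pixel columns grow to the right and rows downward; lengths in m; the calibration is good to about 2 mm. The wrist camera is an equidistant fisheye: a pixel r from the principal point sees the ray r / f radians off the axis. A picture is of the moment at which its call begins.
- ctrl.hand_in(): hands the job in, once; it reports no verdict.
The state is a dict: "t": time; "joints": joint angles; "dq": joint speeds; "joint_torque": joint torques, N m; "tcp_pos": TCP position; "eef_rot": TCP orientation; "wrist_force": force on the tool from outside, world axes, zero at the start; "ft_torque": the same for the moment, N m; "width": opening from 0.0 (shut) to 1.0 (fully open).
Only numpy, scipy, OpenCV 4.12 (cv2) and the standard library are available. Lean on these libraries where they do the work, as an engineer would, in place of code of your own. Each camera call takes 0.05 s, during which the arm holds its last target.

## Working session

There is one attempt and no reset: what is moved stays moved. The work goes in short steps, Python scripts to look and compute and a tool call to move; the robot and the scene stay as the last step left them, time stands still between calls to the robot, and variables do not carry over. Pictures are saved under pics/ and viewed, and the job is handed in when it is done.

Besides the shell and the picture viewer there is one more tool, called after "Emit:" as a command line: name --argument value ..., lists and objects as JSON in quotes. send_rows: Moves the arm, as the interface text tells. Its arguments: {"type":"object","properties":{"motion":{"type":"array","items":{"type":"object","properties":{"rotation":{"type":"array","items":{"type":"number"}},"travel":{"type":"array","items":{"type":"number"}},"jaw":{"type":"number"}}}},"force":{"type":"number"}},"required":["motion"]}

```bash
ls; mkdir -p pics
python3 - <<'E'
from bench import ctrl
import cv2
print(ctrl.sense())
for n in ["side","top","wrist"]:
    f=ctrl.grab_frame(n); cv2.imwrite(f"pics/{n}0.png",f["pixels"])
    print(n,f["fov_y"],f["cx"],f["cy"],f["R"],f["t"])
E
```

```text
pics
{'t': 0.0, 'joints': array([-1.34408113e+00,  3.59469290e-01,  1.51141714e+00,  4.88219859e-06,
        1.27246668e+00, -1.15092919e-01]), 'dq': array([ 0.00026597, -0.00149556,  0.00106029, -0.00045837,  0.00152571,
       -0.00090845]), 'joint_torque': array([ 8.53672827e-04, -5.15366399e+01, -2.70728624e+01,  6.75330707e-02,
        3.48185585e-02, -1.36064850e-04]), 'tcp_pos': array([ 0.20096681, -0.5646565 ,  0.23583664]), 'eef_rot': array([ 9.85431154e-01,  1.70072532e-01, -4.67719859e-05, -8.78986954e-04]), 'wrist_force': array([ 0.24431263, -0.56589784, -0.17228683]), 'ft_torque': array([-0.01033389,  0.03031871, -0.01912459]), 'width': 1.0019893787009515}
side 50.59801342001248 249.8170465017753 194.3399665600578 [[ 0.98992916 -0.14130909 -0.00848476]
 [-0.07950547 -0.50537752 -0.85922782]
 [ 0.11712869  0.85124926 -0.51152279]] [-0.59182614  0.14229237  0.78270536]
top 50.13759745367287 258.6123660191073 189.11474548934973 [[-0.01538648 -0.99980536  0.01234943]
 [-0.98351986  0.01290834 -0.18033872]
 [ 0.18014421 -0.01492069 -0.98352704]] [0.05211866 0.5981681  0.85348027]
wrist 65.70646984690485 257.07499068774655 189.52513208379133 [[ 0.33623838 -0.94177353 -0.00252503]
 [-0.90168086 -0.3226959   0.28781762]
 [-0.27187383 -0.09449856 -0.95768191]] [-0.59839506 -0.03523527  0.39225937]
```

View pics/top0.png

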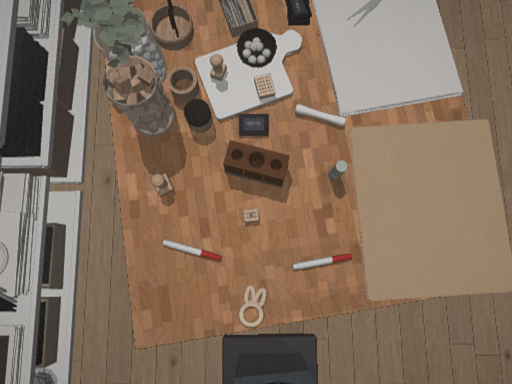

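View pics/side0.png

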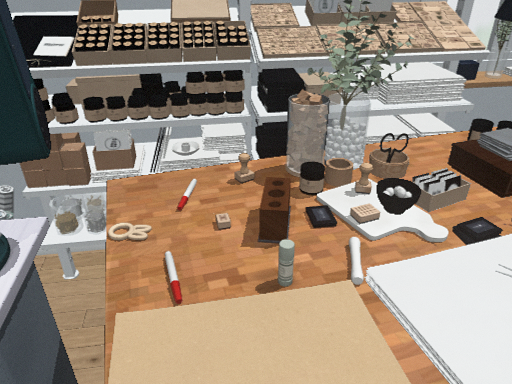

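The top view shows the caddy near (257,162), the left marker from (164,242) to (221,259), the right marker from (294,267) to (352,257), and the glue stick near (338,171). In both markers the white foot points left.

```bash
cat > h.py <<'E'
import numpy as np, cv2
from bench import ctrl
from scipy.spatial.transform import Rotation as Ro
def foc(f): return f["pixels"].shape[0]/2/np.tan(np.radians(f["fov_y"])/2)
def ray(f,u,v,fish=False):
    F=foc(f); x=(u-f["cx"]);y=(v-f["cy"])
    if fish:
        r=np.hypot(x,y); th=r/F; d=np.array([x/r*np.sin(th),y/r*np.sin(th),np.cos(th)]) if r>0 else np.array([0,0,1.])
    else: d=np.array([x/F,y/F,1.])
    return -f["R"].T@f["t"], f["R"].T@d
def onz(f,u,v,z,fish=False):
    c,d=ray(f,u,v,fish); return c+d*(z-c[2])/d[2]
def proj(f,X,fish=False):
    p=f["R"]@np.array(X)+f["t"];F=foc(f)
    if fish:
        r=np.hypot(p[0],p[1]);th=np.arctan2(r,p[2]); return np.array([f["cx"]+F*th*p[0]/r,f["cy"]+F*th*p[1]/r])
    return np.array([f["cx"]+F*p[0]/p[2],f["cy"]+F*p[1]/p[2]])
def cloud(f):
    F=foc(f);z=f["range_z"];h,w=z.shape
    u,v=np.meshgrid(np.arange(w),np.arange(h))
    P=np.stack([(u-f["cx"])/F*z,(v-f["cy"])/F*z,z],-1)
    return (P-f["t"])@f["R"]
E
python3 - <<'E'
from h import *
f=ctrl.grab_frame("top"); C=cloud(f); im=f["pixels"]
np.savez("top0.npz",C=C,im=im)
cv2.imwrite("pics/topcrop.png",cv2.resize(im[120:290,130:370],None,fx=3.3,fy=3.3,interpolation=cv2.INTER_CUBIC))
# table height check
print("table z",np.median(C[225:235,180:330,2]))
hsv=cv2.cvtColor(im,cv2.COLOR_BGR2HSV)
H=C[...,2]
for name,(u0,u1,v0,v1) in {"L":(155,230,230,270),"R":(285,360,245,280)}.items():
    sub=hsv[v0:v1,u0:u1].astype(int); 
    white=(sub[...,1]<60)&(sub[...,2]>120)
    red=((sub[...,0]<5)|(sub[...,0]>172))&(sub[...,1]>170)
    for nm,m in(("w",white),("r",red)):
        n,l,s,c=cv2.connectedComponentsWithStats(m.astype(np.uint8)); k=1+np.argmax(s[1:,4]); print(nm,s[k],c[k]+[u0,v0])
        if nm=="w":cw=l==k
        else: cr=l==k
    m=(cw|cr); v,u=np.nonzero(m); 
    P=np.array([onz(f,a+u0,b+v0,0.009) for a,b in zip(u,v)])
    mu=P.mean(0)[:2]; w,V=np.linalg.eigh(np.cov((P[:,:2]-mu).T)); d=V[:,1]
    if d[1]<0:d=-d
    s=(P[:,:2]-mu)@d; t=(P[:,:2]-mu)@V[:,0]
    mid=mu+d*(s.max()+s.min())/2
    print(name,"mid",mid,"dir foot",d,"ang",np.arctan2(d[1],d[0]),"len",np.ptp(s),"wid",np.ptp(t),"h",np.percentile(H[v+v0,u+u0],[10,50,90]))
# glue
m=(H>0.08)&(H<0.095)
m2=np.zeros_like(m);m2[150:190,320:360]=m[150:190,320:360]
v,u=np.nonzero(m2);P=C[m2];print("glue",len(P),P.mean(0),P.min(0),P.max(0))
m=(H>0.074)&(H<0.086);m2=np.zeros_like(m);m2[130:195,215:300]=m[130:195,215:300]
P=C[m2][:,:2].astype(np.float32);r=cv2.minAreaRect(P);print("caddy",len(P),r,P.mean(0),np.median(C[m2][:,2]))
E
```

```text
table z -0.00037885065235622884
w [  8  10  39  16 249] [182.03614458 246.95180723]
r [46 21 20  9 78] [210.02564103 254.83333333]
L mid [0.47035006 0.1967655 ] dir foot [0.28225652 0.95933897] ang 1.2846508673796784 len 0.1349551570264126 wid 0.014492625855842479 h [0.01030408 0.01416016 0.0165446 ]
w [  8  11  40  13 253] [312.41501976 262.56521739]
r [48  9 19  8 66] [341.36363636 257.21212121]
R mid [ 0.44092433 -0.09739476] dir foot [-0.16392451  0.98647289] ang 1.7354640033059365 len 0.13392555957045313 wid 0.014379789495981347 h [0.01015635 0.0138349  0.01628797]
glue 127 [ 0.64052925 -0.13427362  0.08616318] [ 0.62821544 -0.14773987  0.08013676] [ 0.65273197 -0.12176115  0.09162584]
caddy 1245 ((0.6597227454185486, 0.04877779260277748), (0.1361505091190338, 0.05757812038064003), 74.3183364868164) [0.6591683 0.0488064] 0.07942279374428114
```

View pics/topcrop.png

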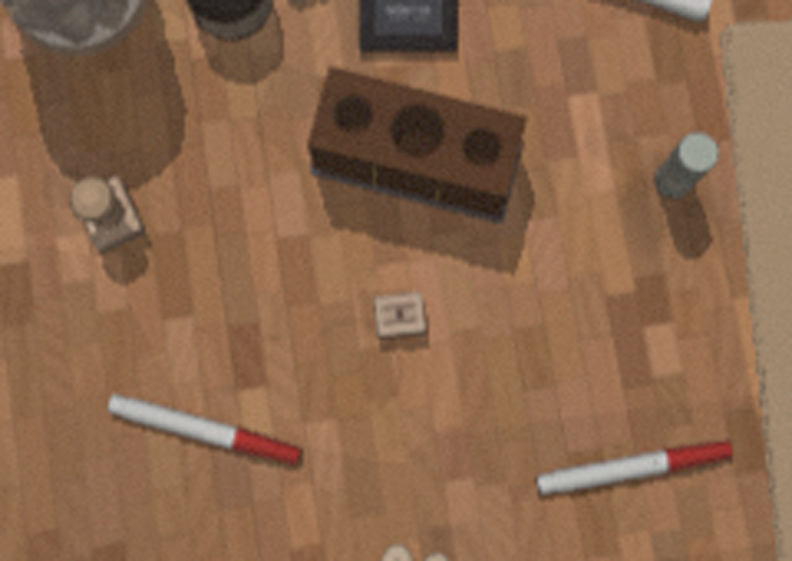

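```bash
cat >> h.py <<'E'
def cur():
    s=ctrl.sense(); return Ro.from_quat(s["eef_rot"]).as_matrix(), np.array(s["tcp_pos"]), s
def pose(x,z):
    z=np.array(z,float);z/=np.linalg.norm(z);x=np.array(x,float);x-=z*(x@z);x/=np.linalg.norm(x)
    return np.stack([x,np.cross(z,x),z],1)
def delta(Rt,pt):
    R,p,s=cur()
    rv=Ro.from_matrix(R.T@Rt).as_rotvec(); tr=R.T@(np.array(pt)-p)
    print("rot",np.round(rv,4).tolist(),"travel",np.round(tr,4).tolist(),"| deg",round(np.degrees(np.linalg.norm(rv)),1),"mm",round(1000*np.linalg.norm(tr),1), "rows",max(np.degrees(np.linalg.norm(rv))/7.16,np.linalg.norm(tr)/.0417).round(1))
def st():
    R,p,s=cur(); print("t",round(s["t"],2),"tcp",p.round(4),"x",R[:,0].round(3),"z",R[:,2].round(3),"j",s["joints"].round(3),"F",s["wrist_force"].round(2),"w",round(s["width"]*.0878,4))
A=np.radians(15)
def pickpose(mid,f,g=.037,lift=0):
    f=np.array([f[0],f[1],0]);f/=np.linalg.norm(f);Z=np.array([0,0,1.])
    z=-np.cos(A)*Z+np.sin(A)*f; x=np.cos(A)*f+np.sin(A)*Z
    P=np.array([mid[0],mid[1],.0083])-g*f
    return pose(x,z), P-.0098*z+[0,0,lift]
def placepose(az,contact):
    h=np.array([np.cos(az),np.sin(az),0]);Z=np.array([0,0,1.])
    z=np.cos(A)*h-np.sin(A)*Z; x=-np.cos(A)*Z-np.sin(A)*h
    return pose(x,z), np.array(contact)-.0098*z
E
python3 - <<'E'
from h import *
f=ctrl.grab_frame("top")
im=f["pixels"]; g=cv2.cvtColor(im,cv2.COLOR_BGR2GRAY)
for n,(u,v) in {"L":(237,154),"M":(256.5,159.5),"R":(276,164.5)}.items(): print(n,onz(f,u,v,.08))
a=np.radians(74.318);d=np.array([np.cos(a),np.sin(a)]);c=np.array([.6597,.0488])
print(c+d*.044,c-d*.044)
D=np.load("top0.npz")["C"]
m=(D[...,2]>.05)&(D[...,2]<.085);m2=np.zeros_like(m);m2[170:200,140:180]=m[170:200,140:180];print("handle",D[m2].mean(0))
for (u,v) in [(150,120),(130,75),(365,170),(360,255),(252,215),(253,307)]: print((u,v),D[v,u])
w=ctrl.grab_frame("wrist");R,p,s=cur();print("cam in tool",R.T@(-w["R"].T@w["t"]-p))
delta(*pickpose((.441,-.0974),(-.164,.986),lift=.10))
E
```

```text
L [0.67251823 0.08988134 0.08      ]
M [0.65965077 0.04756147 0.08      ]
R [0.64794753 0.00537516 0.08      ]
[0.67159311 0.09116218] [0.64780689 0.00643782]
handle [0.6178226  0.26276562 0.07033653]
(150, 120) [0.74225009 0.27421444 0.10761403]
(130, 75) [0.80009819 0.2916594  0.20090315]
(365, 170) [ 0.64614486 -0.20371277  0.02365953]
(360, 255) [ 0.45265626 -0.18611111  0.00163882]
(252, 215) [0.5457209  0.05898632 0.0188799 ]
(253, 307) [0.34220886 0.0593634  0.00204551]
cam in tool [ 0.07977934 -0.00040691 -0.14826871]
rot [0.1818, 0.2173, -1.3853] travel [0.3758, -0.3211, 0.1188] | deg 81.0 mm 508.4 rows 12.2
```

Emit:
send_rows --motion '[{"rotation": [0.182,0.217,-1.385],"travel": [0.376,-0.321,0.119],"jaw": 0.05},{"rotation": [0.182,0.217,-1.385],"travel": [0.376,-0.321,0.119],"jaw": 0.05},{"rotation": [0.182,0.217,-1.385],"travel": [0.376,-0.321,0.119],"jaw": 0.05},{"rotation": [0.182,0.217,-1.385],"travel": [0.376,-0.321,0.119],"jaw": 0.05},{"rotation": [0.182,0.217,-1.385],"travel": [0.376,-0.321,0.119],"jaw": 0.05},{"rotation": [0.182,0.217,-1.385],"travel": [0.376,-0.321,0.119],"jaw": 0.05},{"rotation": [0.182,0.217,-1.385],"travel": [0.376,-0.321,0.119],"jaw": 0.05},{"rotation": [0.182,0.217,-1.385],"travel": [0.376,-0.321,0.119],"jaw": 0.05},{"rotation": [0.182,0.217,-1.385],"travel": [0.376,-0.321,0.119],"jaw": 0.05},{"rotation": [0.182,0.217,-1.385],"travel": [0.376,-0.321,0.119],"jaw": 0.05},{"rotation": [0.182,0.217,-1.385],"travel": [0.376,-0.321,0.119],"jaw": 0.05},{"rotation": [0.182,0.217,-1.385],"travel": [0.376,-0.321,0.119],"jaw": 0.05}]'

```text
t: 1.3
tcp_pos: [0.4448, -0.1427, 0.1192]
eef_rot: [0.639, 0.758, 0.085, -0.099]
wrist_force: [0.5, -0.7, -0.3]
width: 0.57
```

Run:
```python
from h import *
st()
delta(*pickpose((.441,-.0974),(-.164,.986),lift=.10))
```

```text
t 1.3 tcp [ 0.4448 -0.1427  0.1192] x [-0.164  0.952  0.259] z [-0.043  0.255 -0.966] j [-0.608  0.403  1.829  0.209  1.104 -0.891] F [ 0.53 -0.69 -0.34] w 0.05
rot [-0.0003, 0.0001, 0.0056] travel [0.0052, 0.0037, 0.0029] | deg 0.3 mm 7.0 rows 0.2
```

Run:
```python
from h import *
from scipy.optimize import least_squares
obs=[([-1.34408113,.35946929,1.51141714,4.88e-6,1.27246668,-.115092919],[.20096681,-.5646565,.23583664],[.985431154,.170072532,-4.677e-5,-8.79e-4])]
R,p,s=cur(); obs.append((s["joints"],p,s["eef_rot"])); print(repr(s["joints"]),p,s["eef_rot"])
def fk(q,P,s4=1):
    z0,a1,L2,L3,e,T=P
    rz=lambda a:Ro.from_euler('z',a); ry=lambda a:Ro.from_euler('y',a)
    A=rz(q[0]); p=np.array([0,0,z0])+A.apply([a1,0,0])
    A=A*ry(q[1]); p=p+A.apply([0,0,L2])
    A=A*ry(q[2]); p=p+A.apply([e,0,L3])
    A=A*rz(s4*q[3])*ry(q[4]); 
    A=A*rz(q[5]); p=p+A.apply([0,0,T])
    return A,p
for s4 in(1,-1):
    for q,p,r in obs:
        A,_=fk(q,[0]*6,s4); print(s4,(A.inv()*Ro.from_quat(r)).as_rotvec())
    g=lambda P:np.concatenate([fk(q,P,s4)[1]-p for q,p,r in obs])
    o=least_squares(lambda P:np.concatenate([g(P),1e-4*(P-[.3,0,.35,.35,0,.25])]),[.3,0,.35,.35,0,.25]); print(o.x.round(4),abs(g(o.x)).max())
```

```text
array([-0.60789732,  0.40272745,  1.82869674,  0.2087537 ,  1.10407376,
       -0.89072045]) [ 0.44479006 -0.14272031  0.1192168 ] [ 0.63883396  0.75819937  0.08453829 -0.09938899]
1 [1.03001551e-08 2.64323390e-08 1.57079632e+00]
1 [-2.46629547e-16 -2.46629547e-16  1.57079633e+00]
[ 0.5098  0.0233  0.5375  0.3782 -0.0778  0.7396] 0.06713515741478446
-1 [-8.10953433e-06  6.46344030e-06  1.57079919e+00]
-1 [-0.4222079  -0.04463306  1.73813351]
[ 0.1001  0.1538  0.149   0.5903  0.5954 -0.7396] 0.06713515956903723
```

Run:
```python
from h import *
delta(*placepose(-.3,(.6,-.0,.3)))
```

```text
rot [-0.6044, -1.395, -1.0491] travel [0.162, 0.1689, -0.1462] | deg 105.8 mm 275.9 rows 14.8
```

Emit:
send_rows --motion '[{"rotation": [-0.604,-1.395,-1.049],"travel": [0.162,0.169,-0.146],"jaw": 0.05},{"rotation": [-0.604,-1.395,-1.049],"travel": [0.162,0.169,-0.146],"jaw": 0.05},{"rotation": [-0.604,-1.395,-1.049],"travel": [0.162,0.169,-0.146],"jaw": 0.05},{"rotation": [-0.604,-1.395,-1.049],"travel": [0.162,0.169,-0.146],"jaw": 0.05},{"rotation": [-0.604,-1.395,-1.049],"travel": [0.162,0.169,-0.146],"jaw": 0.05},{"rotation": [-0.604,-1.395,-1.049],"travel": [0.162,0.169,-0.146],"jaw": 0.05}]'

```text
t: 1.8
tcp_pos: [0.578, -0.0096, 0.2874]
eef_rot: [0.472, 0.855, 0.014, 0.214]
wrist_force: [0.6, -0.2, 0.0]
width: 0.57
```

Run:
```python
from h import *
st(); R,p,s=cur(); print(repr(s["joints"]),repr(p),s["dq"].round(2))
delta(*placepose(-.3,(.6,-.0,.3)))
```

```text
t 1.8 tcp [ 0.578  -0.0096  0.2874] x [-0.462  0.814 -0.353] z [ 0.38  -0.178 -0.908] j [-0.03   0.11   1.808 -0.227  0.836 -0.471] F [ 0.55 -0.24  0.04] w 0.0501
array([-0.02965878,  0.11003174,  1.80789361, -0.22701337,  0.83577164,
       -0.47146314]) array([ 0.57796504, -0.00957484,  0.28740793]) [ 1.16 -0.21 -0.18 -1.46 -0.4   1.13]
rot [-0.3577, -0.8227, -0.6249] travel [-0.0013, 0.0207, -0.011] | deg 62.6 mm 23.5 rows 8.7
```

Emit:
send_rows --motion '[{"rotation": [-0.358,-0.823,-0.625],"travel": [-0.001,0.021,-0.011],"jaw": 0.05},{"rotation": [-0.358,-0.823,-0.625],"travel": [-0.001,0.021,-0.011],"jaw": 0.05},{"rotation": [-0.358,-0.823,-0.625],"travel": [-0.001,0.021,-0.011],"jaw": 0.05},{"rotation": [-0.358,-0.823,-0.625],"travel": [-0.001,0.021,-0.011],"jaw": 0.05},{"rotation": [-0.358,-0.823,-0.625],"travel": [-0.001,0.021,-0.011],"jaw": 0.05},{"rotation": [-0.358,-0.823,-0.625],"travel": [-0.001,0.021,-0.011],"jaw": 0.05},{"rotation": [-0.358,-0.823,-0.625],"travel": [-0.001,0.021,-0.011],"jaw": 0.05},{"rotation": [-0.358,-0.823,-0.625],"travel": [-0.001,0.021,-0.011],"jaw": 0.05},{"rotation": [-0.358,-0.823,-0.625],"travel": [-0.001,0.021,-0.011],"jaw": 0.05},{"rotation": [-0.358,-0.823,-0.625],"travel": [-0.001,0.021,-0.011],"jaw": 0.05}]'

```text
t: 2.63
tcp_pos: [0.5821, -0.0207, 0.3724]
eef_rot: [0.148, 0.869, -0.037, 0.471]
wrist_force: [-0.2, -0.3, 0.9]
width: 0.57
```

```bash
cat > kin.py <<'E'
from h import *
from scipy.optimize import least_squares
obs=[([-1.34408113,.35946929,1.51141714,4.88e-6,1.27246668,-.115092919],[.20096681,-.5646565,.23583664]),
([-0.60789732,  0.40272745,  1.82869674,  0.2087537 ,  1.10407376,-0.89072045],[ 0.44479006 ,-0.14272031,  0.1192168 ]),
([-0.02965878,  0.11003174,  1.80789361, -0.22701337,  0.83577164,-0.47146314],[ 0.57796504, -0.00957484,  0.28740793])]
rz=lambda a:Ro.from_euler('z',a); ry=lambda a:Ro.from_euler('y',a)
def fk(q,P):
    z0,a1,L2,L3,e,T,b,w=P
    A=rz(q[0]); p=np.array([0,0,z0])+A.apply([a1,b,0])
    A=A*ry(q[1]); p=p+A.apply([0,0,L2])
    A=A*ry(q[2]); p=p+A.apply([e,0,L3])
    A=A*rz(q[3])*ry(q[4]); p=p+A.apply([0,w,0])
    A=A*rz(q[5]+np.pi/2); p=p+A.apply([0,0,T])
    return A,p
def fit(extra=[]):
    O=obs+extra
    x0=np.array([.3,0,.35,.35,0,.25,.07,0])
    g=lambda P:np.concatenate([fk(q,P)[1]-p for q,p in O])
    o=least_squares(lambda P:np.concatenate([g(P),1e-4*(P-x0)]),x0); print(o.x.round(4),abs(g(o.x)).max())
    return o.x
E
python3 - <<'E'
from kin import *
st(); R,p,s=cur(); print(repr(s["joints"]),repr(p))
fit([(s["joints"],p)])
delta(*placepose(-.3,(.6,-.0,.3)))
E
```

```text
t 2.63 tcp [ 0.5821 -0.0207  0.3724] x [-0.512  0.223 -0.83 ] z [ 0.808 -0.204 -0.553] j [-0.052 -0.083  2.134 -0.962  0.198 -0.418] F [-0.22 -0.3   0.88] w 0.05
array([-0.05198475, -0.08262208,  2.13416547, -0.96248117,  0.19794107,
       -0.41794911]) array([ 0.5821    , -0.02065444,  0.37235661])
[ 0.2665  0.      0.6111  0.4336  0.1122  0.3673  0.0689 -0.    ] 7.871654772451109e-09
rot [0.0338, -0.3261, -0.0681] travel [0.0586, 0.0197, 0.041] | deg 19.2 mm 74.2 rows 2.7
```

```bash
cat >> kin.py <<'E'
K=[0.2665,0,0.6111,0.4336,0.1122,0.3673,0.0689,0]
K=np.array(K)
lo=np.array([-2.97,-1.01,.21,-.96,.2,-2.98])+.02;hi=np.array([2.97,2.36,2.38,4.11,2.71,2.98])-.02
def ik(Rt,pt,n=30,seed=0,q0=None,rng=None):
    rng=np.random.default_rng(seed);sols=[]
    def res(q):
        A,p=fk(q,K); return np.r_[(p-pt),0.3*(Ro.from_matrix(Rt).inv()*A).as_rotvec()]
    starts=[q0] if q0 is not None else [np.r_[rng.uniform(-.7,.7),rng.uniform(-.5,1.5),rng.uniform(.5,2.3),rng.uniform(-.9,4),rng.uniform(.3,2.6),rng.uniform(-2.9,2.9)] for _ in range(n)]
    for q in starts:
        o=least_squares(res,np.clip(q,lo+1e-6,hi-1e-6),bounds=(lo,hi),max_nfev=60)
        if abs(o.fun).max()<1e-4 and not any(np.allclose(o.x,s,atol=.02) for s in sols): sols.append(o.x)
    return sols
def place2(az,contact,a,flip):
    h=np.array([np.cos(az),np.sin(az),0]);Z=np.array([0,0,1.])
    z=np.cos(a)*h-np.sin(a)*Z; x=-np.cos(a)*Z-np.sin(a)*h
    return pose(-x if flip else x,z), np.array(contact)-.0098*z
def pick2(mid,f,a,flip,g=.037,lift=0,s=.0098):
    f=np.array([f[0],f[1],0]);f/=np.linalg.norm(f);Z=np.array([0,0,1.])
    z=-np.cos(a)*Z+np.sin(a)*f; x=np.cos(a)*f+np.sin(a)*Z
    P=np.array([mid[0],mid[1],.0083])-g*f
    return pose(-x if flip else x,z), P-s*z+[0,0,lift]
E
cat > s.py <<'E'
from kin import *
for well in [(.6478,.006),(.6722,.0905)]:
  for a in (0,15,30,45):
    for az in (-90,-60,-30,-10,20,50,80):
        for fl in (0,1):
            for q in ik(*place2(np.radians(az),(*well,.115),np.radians(a),fl),n=12): print(well,a,az,fl,q.round(2))
E
python3 s.py
```

```text
(0.6478, 0.006) 0 -30 0 [0.36 1.14 2.18 4.03 1.68 1.71]
(0.6478, 0.006) 0 -30 1 [ 0.36  1.14  2.18  4.03  1.68 -1.44]
(0.6478, 0.006) 0 20 0 [-0.62  1.22  2.3   2.14  1.78  1.26]
(0.6478, 0.006) 0 20 1 [-0.62  1.22  2.3   2.14  1.78 -1.88]
(0.6478, 0.006) 0 50 0 [-0.75  1.07  1.92  1.52  1.58  1.72]
(0.6478, 0.006) 0 50 1 [-0.75  1.07  1.92  1.52  1.58 -1.42]
(0.6478, 0.006) 0 80 0 [-0.66  1.1   1.47  1.15  1.82  2.08]
(0.6478, 0.006) 0 80 1 [-0.66  1.1   1.47  1.15  1.82 -1.06]
(0.6478, 0.006) 15 -30 0 [0.33 0.89 2.22 4.   1.29 1.55]
(0.6478, 0.006) 15 -30 1 [ 0.33  0.89  2.22  4.    1.29 -1.59]
(0.6478, 0.006) 15 20 0 [-0.58  0.94  2.34  2.24  1.4   1.45]
(0.6478, 0.006) 15 20 1 [-0.58  0.94  2.34  2.24  1.4  -1.69]
(0.6478, 0.006) 15 50 0 [-0.72  0.87  1.97  1.47  1.33  1.89]
(0.6478, 0.006) 15 50 1 [-0.72  0.87  1.97  1.47  1.33 -1.26]
(0.6478, 0.006) 15 80 0 [-0.64  0.95  1.52  1.04  1.64  2.16]
(0.6478, 0.006) 15 80 1 [-0.64  0.95  1.52  1.04  1.64 -0.98]
(0.6478, 0.006) 30 -90 0 [ 0.38  0.86  1.4  -0.94  1.5   0.77]
(0.6478, 0.006) 30 -90 1 [ 0.38  0.86  1.4  -0.94  1.5  -2.37
[... 2671 characters left out ...]
38  2.31]
(0.6722, 0.0905) 30 80 1 [-0.46  0.79  1.59  1.01  1.38 -0.83]
(0.6722, 0.0905) 45 -90 0 [ 0.4   0.8   1.29 -0.72  1.46  0.63]
(0.6722, 0.0905) 45 -90 1 [ 0.4   0.8   1.29 -0.72  1.46 -2.51]
(0.6722, 0.0905) 45 -10 0 [0.16 0.49 2.08 4.06 0.3  0.91]
(0.6722, 0.0905) 45 -10 1 [ 0.16  0.49  2.08  4.06  0.3  -2.23]
(0.6722, 0.0905) 45 20 0 [-0.17  0.48  2.1   1.97  0.39  2.33]
(0.6722, 0.0905) 45 20 1 [-0.17  0.48  2.1   1.97  0.39 -0.81]
(0.6722, 0.0905) 45 50 0 [-0.36  0.55  1.9   1.19  0.8   2.56]
(0.6722, 0.0905) 45 50 1 [-0.36  0.55  1.9   1.19  0.8  -0.58]
(0.6722, 0.0905) 45 80 0 [-0.37  0.67  1.58  0.83  1.22  2.51]
(0.6722, 0.0905) 45 80 1 [-0.37  0.67  1.58  0.83  1.22 -0.63]
```

```bash
cat > s.py <<'E'
from kin import *
a=np.radians(20)
M={"L":((.4704,.1968),(.2823,.9593)),"R":((.4409,-.0974),(-.164,.9865))}
for k,(m,f) in M.items():
    for fl in (0,1):
        for q in ik(*pick2(m,f,a,fl,lift=.1),n=15): print("pick",k,fl,q.round(2))
for w in [(.6722,.0905),(.6478,.006)]:
    for az in(20,35,50):
        for fl in (0,1):
            for q in ik(*place2(np.radians(az),(*w,.225),a,fl),n=12): print("place hi",w,az,fl,q.round(2))
            for q in ik(*place2(np.radians(az),(*w,.115),a,fl),n=12): print("place",w,az,fl,q.round(2))
(m,f)=M["L"]; delta(*pick2(m,f,a,0,lift=.1))
E
python3 s.py
```

```text
pick L 0 [-0.07  0.32  2.03  0.5   0.78 -0.14]
pick R 0 [-0.64  0.44  1.8   0.26  1.17 -0.94]
pick R 1 [-0.64  0.44  1.8   0.26  1.17  2.2 ]
place hi (0.6722, 0.0905) 20 0 [-0.29  0.51  2.3   2.39  0.96  1.81]
place (0.6722, 0.0905) 20 0 [-0.29  0.84  2.32  2.5   1.24  1.56]
place hi (0.6722, 0.0905) 20 1 [-0.29  0.51  2.3   2.39  0.96 -1.33]
place (0.6722, 0.0905) 20 1 [-0.29  0.84  2.32  2.5   1.24 -1.58]
place hi (0.6722, 0.0905) 35 0 [-0.46  0.53  2.17  1.88  1.05  2.02]
place (0.6722, 0.0905) 35 0 [-0.46  0.81  2.19  2.02  1.16  1.71]
place hi (0.6722, 0.0905) 35 1 [-0.46  0.53  2.17  1.88  1.05 -1.12]
place (0.6722, 0.0905) 35 1 [-0.46  0.81  2.19  2.02  1.16 -1.43]
place hi (0.6722, 0.0905) 50 0 [-0.53  0.58  1.99  1.51  1.19  2.19]
place (0.6722, 0.0905) 50 0 [-0.53  0.8   2.01  1.61  1.19  1.92]
place hi (0.6722, 0.0905) 50 1 [-0.53  0.58  1.99  1.51  1.19 -0.95]
place (0.6722, 0.0905) 50 1 [-0.53  0.8   2.01  1.61  1.19 -1.22]
place hi (0.6478, 0.006) 20 0 [-0.56  0.51  2.31  2.11  1.04  1.87]
place (0.6478, 0.006) 20 0 [-0.56  0.84  2.34  2.24  1.24  1.54]
place hi (0.6478, 0.006) 20 1 [-0.56  0.51  2.31  2.11  1.04 -1.28]
place (0.6478, 0.006) 20 1 [-0.56  0.84  2.34  2.24  1.24 -1.6 ]
place hi (0.6478, 0.006) 35 0 [-0.67  0.53  2.15  1.67  1.13  2.06]
place (0.6478, 0.006) 35 0 [-0.67  0.8   2.17  1.79  1.18  1.75]
place hi (0.6478, 0.006) 35 1 [-0.67  0.53  2.15  1.67  1.13 -1.08]
place (0.6478, 0.006) 35 1 [-0.67  0.8   2.17  1.79  1.18 -1.4 ]
place hi (0.6478, 0.006) 50 0 [-0.7   0.59  1.95  1.36  1.29  2.2 ]
place (0.6478, 0.006) 50 0 [-0.7   0.81  1.97  1.44  1.25  1.96]
place hi (0.6478, 0.006) 50 1 [-0.7   0.59  1.95  1.36  1.29 -0.94]
place (0.6478, 0.006) 50 1 [-0.7   0.81  1.97  1.44  1.25 -1.18]
rot [0.5727, 0.9791, 1.5442] travel [0.3142, 0.1152, 0.0051] | deg 109.8 mm 334.7 rows 15.3
```

```bash
cat >> kin.py <<'E'
import json
def pathrows(qs,jaw,foot=None,show=True):
    """joint via list (first=current) -> rows in current tool frame, resampled for limits"""
    R0,p0,s=cur(); lim=np.array([.135,.135,.175,.175,.175,.175])
    dense=np.concatenate([np.linspace(a,b,60) for a,b in zip(qs[:-1],qs[1:])])
    out=[];last=dense[0];pq=None;info=[]
    def ok(a,b):
        A,p=fk(a,K);B,r=fk(b,K)
        return (abs(a-b)<=lim).all() and np.linalg.norm(p-r)<.040 and (A.inv()*B).magnitude()<.120
    i=0
    while i<len(dense)-1:
        j=i+1
        while j+1<len(dense) and ok(dense[i],dense[j+1]): j+=1
        i=j; A,p=fk(dense[i],K); Rm=A.as_matrix()
        rv=Ro.from_matrix(R0.T@Rm).as_rotvec();tr=R0.T@(p-p0)
        out.append({"rotation":rv.round(3).tolist(),"travel":tr.round(3).tolist(),"jaw":jaw})
        info.append(np.r_[p, (p+.0098*Rm[:,2]+ (.105*(np.cos(foot)*Rm[:,0]+np.sin(foot)*Rm[:,2]) if foot is not None else 0))])
    for k in range(0,len(out)): print(json.dumps(out[k]),"" if not show else info[k].round(2))
    return out
E
python3 - <<'E'
from kin import *
(m,f)=((.4704,.1968),(.2823,.9593)); a=np.radians(20)
q=ik(*pick2(m,f,a,0,lift=.06),n=15)[0]; R,p,s=cur(); print(q.round(2))
pathrows([s["joints"],q],.05)
E
```

```text
[-0.07  0.39  2.07  0.56  0.68 -0.23]
{"rotation": [0.022, 0.045, 0.083], "travel": [0.017, -0.006, 0.01], "jaw": 0.05} [ 0.58 -0.02  0.35  0.59 -0.03  0.35]
{"rotation": [0.045, 0.09, 0.164], "travel": [0.035, -0.011, 0.019], "jaw": 0.05} [ 0.58 -0.03  0.33  0.58 -0.03  0.33]
{"rotation": [0.069, 0.137, 0.246], "travel": [0.054, -0.015, 0.026], "jaw": 0.05} [ 0.57 -0.03  0.31  0.58 -0.03  0.3 ]
{"rotation": [0.095, 0.184, 0.327], "travel": [0.074, -0.018, 0.033], "jaw": 0.05} [ 0.57 -0.03  0.29  0.57 -0.03  0.28]
{"rotation": [0.121, 0.232, 0.407], "travel": [0.095, -0.02, 0.039], "jaw": 0.05} [ 0.56 -0.03  0.27  0.57 -0.03  0.26]
{"rotation": [0.148, 0.281, 0.487], "travel": [0.116, -0.02, 0.044], "jaw": 0.05} [ 0.55 -0.02  0.25  0.56 -0.02  0.24]
{"rotation": [0.176, 0.33, 0.566], "travel": [0.137, -0.019, 0.047], "jaw": 0.05} [ 0.54 -0.02  0.23  0.55 -0.02  0.22]
{"rotation": [0.205, 0.38, 0.645], "travel": [0.159, -0.017, 0.05], "jaw": 0.05} [ 0.54 -0.01  0.21  0.54 -0.01  0.2 ]
{"rotation": [0.235, 0.43, 0.724], "travel": [0.18, -0.013, 0.051], "jaw": 0.05} [ 0.53 -0.    0.19  
[... 567 characters left out ...]
12 0.49 0.06 0.11]
{"rotation": [0.423, 0.738, 1.188], "travel": [0.293, 0.041, 0.043], "jaw": 0.05} [0.48 0.07 0.11 0.48 0.08 0.1 ]
{"rotation": [0.455, 0.79, 1.264], "travel": [0.307, 0.055, 0.039], "jaw": 0.05} [0.47 0.09 0.1  0.47 0.09 0.09]
{"rotation": [0.488, 0.842, 1.341], "travel": [0.321, 0.069, 0.036], "jaw": 0.05} [0.47 0.11 0.09 0.47 0.11 0.08]
{"rotation": [0.52, 0.893, 1.417], "travel": [0.332, 0.085, 0.033], "jaw": 0.05} [0.46 0.13 0.09 0.46 0.13 0.08]
{"rotation": [0.552, 0.945, 1.493], "travel": [0.342, 0.101, 0.029], "jaw": 0.05} [0.46 0.15 0.08 0.46 0.15 0.07]
{"rotation": [0.573, 0.979, 1.544], "travel": [0.347, 0.112, 0.027], "jaw": 0.05} [0.46 0.16 0.08 0.46 0.16 0.07]
```

Emit:
send_rows --motion '[{"rotation": [0.069,0.137,0.246],"travel": [0.054,-0.015,0.026],"jaw": 0.05},{"rotation": [0.069,0.137,0.246],"travel": [0.054,-0.015,0.026],"jaw": 0.05},{"rotation": [0.121,0.232,0.407],"travel": [0.095,-0.02,0.039],"jaw": 0.05},{"rotation": [0.148,0.281,0.487],"travel": [0.116,-0.02,0.044],"jaw": 0.05},{"rotation": [0.176,0.33,0.566],"travel": [0.137,-0.019,0.047],"jaw": 0.05},{"rotation": [0.205,0.38,0.645],"travel": [0.159,-0.017,0.05],"jaw": 0.05},{"rotation": [0.235,0.43,0.724],"travel": [0.18,-0.013,0.051],"jaw": 0.05},{"rotation": [0.265,0.481,0.802],"travel": [0.201,-0.007,0.052],"jaw": 0.05},{"rotation": [0.296,0.532,0.88],"travel": [0.221,0.0,0.051],"jaw": 0.05},{"rotation": [0.327,0.583,0.957],"travel": [0.241,0.008,0.05],"jaw": 0.05},{"rotation": [0.359,0.635,1.034],"travel": [0.259,0.018,0.048],"jaw": 0.05},{"rotation": [0.391,0.687,1.111],"travel": [0.277,0.029,0.046],"jaw": 0.05}]'

```text
t: 3.63
tcp_pos: [0.4858, 0.06, 0.119]
eef_rot: [0.659, 0.74, 0.104, 0.081]
wrist_force: [0.4, -0.1, -0.5]
width: 0.571
```

Run:
```python
from kin import *
st()
delta(*pick2((.4704,.1968),(.2823,.9593),np.radians(20),0,lift=.06))
```

```text
t 3.63 tcp [0.4858 0.06   0.119 ] x [-0.118  0.993  0.017] z [ 0.257  0.047 -0.965] j [-0.067  0.259  2.087  0.125  0.543 -0.282] F [ 0.38 -0.13 -0.45] w 0.0502
rot [0.1837, 0.2723, 0.4393] travel [0.0998, -0.0258, 0.0378] | deg 31.4 mm 109.8 rows 4.4
```

Emit:
send_rows --motion '[{"rotation": [0.184,0.272,0.439],"travel": [0.1,-0.026,0.038],"jaw": 0.045},{"rotation": [0.184,0.272,0.439],"travel": [0.1,-0.026,0.038],"jaw": 0.045},{"rotation": [0.184,0.272,0.439],"travel": [0.1,-0.026,0.038],"jaw": 0.045},{"rotation": [0.184,0.272,0.439],"travel": [0.1,-0.026,0.038],"jaw": 0.045},{"rotation": [0.184,0.272,0.439],"travel": [0.1,-0.026,0.038],"jaw": 0.045},{"rotation": [0.184,0.272,0.439],"travel": [0.1,-0.026,0.038],"jaw": 0.045},{"rotation": [0.184,0.272,0.439],"travel": [0.1,-0.026,0.038],"jaw": 0.045}]'

```text
t: 4.22
tcp_pos: [0.4592, 0.1577, 0.077]
eef_rot: [0.789, 0.59, 0.139, -0.103]
wrist_force: [0.9, -1.0, -0.4]
width: 0.512
```

Run:
```python
from kin import *
st()
delta(*pick2((.4704,.1968),(.2823,.9593),np.radians(20),0,lift=.0))
f=ctrl.grab_frame("wrist");cv2.imwrite("pics/w1.png",f["pixels"])
```

```text
t 4.22 tcp [0.4592 0.1577 0.077 ] x [0.265 0.902 0.341] z [ 0.097  0.327 -0.94 ] j [-0.074  0.395  2.069  0.558  0.68  -0.227] F [ 0.95 -1.04 -0.4 ] w 0.0449
rot [0.0004, 0.0013, 0.0004] travel [-0.0199, -0.0003, 0.0561] | deg 0.1 mm 59.5 rows 1.4
```

View pics/w1.png

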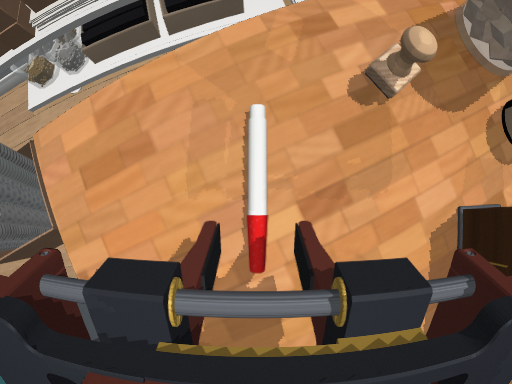

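The wrist view shows the left marker centred between the fingers, with its cap end at (257,272) and its foot at (258,106). I'll go down and grip it.

Emit:
send_rows --force 25 --motion '[{"rotation": [0,0.001,0],"travel": [-0.01,0,0.028],"jaw": 0.045},{"rotation": [0,0.001,0],"travel": [-0.016,0,0.045],"jaw": 0.045},{"rotation": [0,0.001,0],"travel": [-0.0199,0,0.056],"jaw": 0.045},{"rotation": [0,0.001,0],"travel": [-0.0199,0,0.056],"jaw": 0.045},{"rotation": [0,0.001,0],"travel": [-0.0199,0,0.056],"jaw": 0.005},{"rotation": [0,0.001,0],"travel": [-0.0199,0,0.056],"jaw": 0.005},{"rotation": [0,0.001,0],"travel": [-0.0199,0,0.056],"jaw": 0.005},{"rotation": [0,0.001,0],"travel": [-0.0199,0,0.056],"jaw": 0.005},{"rotation": [0,0.001,0],"travel": [-0.0199,0,0.056],"jaw": 0.005}]'

```text
t: 5.02
tcp_pos: [0.4593, 0.1583, 0.0182]
eef_rot: [0.788, 0.591, 0.139, -0.103]
wrist_force: [0.4, -0.8, 1.5]
width: 0.173
```

```bash
cat > s2.py <<'E'
from kin import *
st(); a=np.radians(20)
R,p,s=cur();q0=s["joints"]
q1=ik(*pick2((.4704,.1968),(.2823,.9593),a,0,lift=.16),q0=q0)[0]
qs=ik(*place2(np.radians(35),(.6722,.0905,.235),a,0),n=12);q2=qs[0];print(q1.round(2),[q.round(2) for q in qs])
pathrows([q0,q1,q2],.005,foot=a)
E
python3 s2.py
```

```text
t 5.02 tcp [0.4593 0.1583 0.0182] x [0.263 0.902 0.342] z [ 0.098  0.327 -0.94 ] j [-0.073  0.522  2.107  0.699  0.545 -0.398] F [ 0.4  -0.78  1.5 ] w 0.0152
[-0.07  0.21  1.97  0.43  0.93 -0.04] [array([-0.46,  0.5 ,  2.17,  1.86,  1.04,  2.05])]
{"rotation": [0.001, 0.02, -0.005], "travel": [0.021, 0.005, -0.033], "jaw": 0.005} [0.47 0.16 0.06 0.5  0.27 0.05]
{"rotation": [0.002, 0.028, -0.007], "travel": [0.036, 0.007, -0.068], "jaw": 0.005} [0.47 0.17 0.09 0.5  0.27 0.09]
{"rotation": [0.003, 0.022, -0.007], "travel": [0.047, 0.005, -0.104], "jaw": 0.005} [0.47 0.17 0.13 0.5  0.27 0.13]
{"rotation": [0.002, 0.005, -0.0], "travel": [0.053, 0.001, -0.142], "jaw": 0.005} [0.46 0.16 0.17 0.49 0.26 0.16]
{"rotation": [0.008, 0.018, 0.061], "travel": [0.057, -0.001, -0.148], "jaw": 0.005} [0.46 0.16 0.18 0.49 0.26 0.17]
{"rotation": [0.015, 0.035, 0.12], "travel": [0.06, -0.002, -0.146], "jaw": 0.005} [0.46 0.17 0.18 0.5  0.27 0.17]
{"rotation": [0.022, 0.053, 0.179], "travel": [0.064, -0.003, -0.145], "jaw": 0.005} [0.46 0.17 0.18 0.51 0.27 0.17]
{"rotation": [0.03, 0.07, 0.238], "tra
[... 5754 characters left out ...]
n": [-1.073, -0.708, -2.663], "travel": [0.091, 0.189, -0.198], "jaw": 0.005} [0.64 0.12 0.24 0.67 0.11 0.13]
{"rotation": [-1.078, -0.694, -2.6], "travel": [0.086, 0.195, -0.201], "jaw": 0.005} [0.65 0.12 0.24 0.67 0.1  0.13]
{"rotation": [-1.082, -0.681, -2.536], "travel": [0.081, 0.201, -0.203], "jaw": 0.005} [0.65 0.11 0.24 0.67 0.1  0.13]
{"rotation": [-1.086, -0.667, -2.473], "travel": [0.075, 0.206, -0.206], "jaw": 0.005} [0.66 0.1  0.24 0.67 0.1  0.13]
{"rotation": [-1.09, -0.654, -2.41], "travel": [0.069, 0.212, -0.208], "jaw": 0.005} [0.66 0.09 0.24 0.67 0.09 0.13]
{"rotation": [-1.094, -0.641, -2.347], "travel": [0.063, 0.218, -0.211], "jaw": 0.005} [0.66 0.09 0.24 0.67 0.09 0.13]
```

```bash
sed -i 's/linspace(a,b,60)/linspace(a,b,400)/; s/for k in range(0,len(out))/for k in range(0,min(12,len(out)))/' kin.py; sed -i 's/    return out$/    print(len(out),"rows total"); return out/' kin.py; python3 s2.py
```

```text
t 5.02 tcp [0.4593 0.1583 0.0182] x [0.263 0.902 0.342] z [ 0.098  0.327 -0.94 ] j [-0.073  0.522  2.107  0.699  0.545 -0.398] F [ 0.4  -0.78  1.5 ] w 0.0152
[-0.07  0.21  1.97  0.43  0.93 -0.04] [array([-0.46,  0.5 ,  2.17,  1.86,  1.04,  2.05])]
{"rotation": [0.001, 0.021, -0.005], "travel": [0.021, 0.005, -0.034], "jaw": 0.005} [0.47 0.16 0.06 0.5  0.27 0.05]
{"rotation": [0.002, 0.028, -0.008], "travel": [0.037, 0.007, -0.07], "jaw": 0.005} [0.47 0.17 0.1  0.5  0.27 0.09]
{"rotation": [0.003, 0.021, -0.006], "travel": [0.048, 0.005, -0.108], "jaw": 0.005} [0.47 0.16 0.14 0.5  0.27 0.13]
{"rotation": [0.001, 0.002, 0.001], "travel": [0.054, 0.001, -0.147], "jaw": 0.005} [0.46 0.16 0.17 0.49 0.26 0.17]
{"rotation": [0.014, 0.034, 0.115], "travel": [0.06, -0.002, -0.146], "jaw": 0.005} [0.46 0.17 0.18 0.5  0.27 0.17]
{"rotation": [0.029, 0.067, 0.229], "travel": [0.066, -0.003, -0.143], "jaw": 0.005} [0.46 0.17 0.18 0.51 0.27 0.17]
{"rotation": [0.045, 0.099, 0.343], "travel": [0.072, -0.004, -0.141], "jaw": 0.005} [0.46 0.18 0.18 0.52 0.27 0.17]
{"rotation": [0.063, 0.131, 0.457], "travel": [0.079, -0.003, -0.139], "jaw": 0.005} [0.46 0.18 0.18 0.53 0.27 0.18]
{"rotation": [0.082, 0.162, 0.571], "travel": [0.085, -0.002, -0.137], "jaw": 0.005} [0.47 0.19 0.18 0.54 0.27 0.18]
{"rotation": [0.103, 0.192, 0.685], "travel": [0.091, -0.001, -0.136], "jaw": 0.005} [0.47 0.2  0.18 0.55 0.26 0.18]
{"rotation": [0.126, 0.222, 0.799], "travel": [0.097, 0.002, -0.136], "jaw": 0.005} [0.47 0.2  0.18 0.56 0.26 0.18]
{"rotation": [0.151, 0.251, 0.912], "travel": [0.102, 0.005, -0.135], "jaw": 0.005} [0.48 0.2  0.18 0.57 0.26 0.18]
36 rows total
```

Emit:
send_rows --force 25 --motion '[{"rotation": [0.001,0.015,-0.004],"travel": [0.013,0.003,-0.02],"jaw": 0.005},{"rotation": [0.002,0.026,-0.007],"travel": [0.032,0.006,-0.058],"jaw": 0.005},{"rotation": [0.003,0.021,-0.006],"travel": [0.046,0.005,-0.098],"jaw": 0.005},{"rotation": [0.001,0.002,0.001],"travel": [0.054,0.001,-0.135],"jaw": 0.005},{"rotation": [0.014,0.034,0.115],"travel": [0.06,-0.002,-0.146],"jaw": 0.005},{"rotation": [0.029,0.067,0.229],"travel": [0.066,-0.003,-0.143],"jaw": 0.005},{"rotation": [0.045,0.099,0.343],"travel": [0.072,-0.004,-0.141],"jaw": 0.005},{"rotation": [0.063,0.131,0.457],"travel": [0.079,-0.003,-0.139],"jaw": 0.005},{"rotation": [0.082,0.162,0.571],"travel": [0.085,-0.002,-0.137],"jaw": 0.005},{"rotation": [0.103,0.192,0.685],"travel": [0.091,-0.001,-0.136],"jaw": 0.005},{"rotation": [0.126,0.222,0.799],"travel": [0.097,0.002,-0.136],"jaw": 0.005},{"rotation": [0.151,0.251,0.912],"travel": [0.102,0.005,-0.135],"jaw": 0.005}]'

```text
t: 6.02
tcp_pos: [0.4779, 0.2049, 0.1802]
eef_rot: [0.934, 0.173, 0.13, -0.282]
wrist_force: [-0.1, -0.2, -0.7]
width: 0.163
```

```bash
cat > s3.py <<'E'
from kin import *
st(); a=np.radians(20)
R,p,s=cur();q0=s["joints"]
qs=ik(*place2(np.radians(35),(.6722,.0905,.235),a,0),n=12);q2=qs[0]
pathrows([q0,q2],.005,foot=a)
f=ctrl.grab_frame("wrist");cv2.imwrite("pics/w2.png",f["pixels"])
E
python3 s3.py
```

```text
t 6.02 tcp [0.4779 0.2049 0.1802] x [0.906 0.251 0.342] z [ 0.146  0.573 -0.807] j [-0.176  0.29   2.022  0.806  0.956  0.504] F [-0.14 -0.22 -0.67] w 0.0143
{"rotation": [0.023, 0.025, 0.111], "travel": [0.006, -0.002, 0.001], "jaw": 0.005} [0.48 0.21 0.18 0.58 0.25 0.18]
{"rotation": [0.048, 0.049, 0.221], "travel": [0.013, -0.003, 0.002], "jaw": 0.005} [0.49 0.21 0.18 0.59 0.24 0.18]
{"rotation": [0.074, 0.073, 0.332], "travel": [0.02, -0.004, 0.002], "jaw": 0.005} [0.49 0.21 0.19 0.6  0.24 0.17]
{"rotation": [0.101, 0.095, 0.442], "travel": [0.027, -0.004, 0.002], "jaw": 0.005} [0.5  0.22 0.19 0.61 0.23 0.17]
{"rotation": [0.13, 0.116, 0.553], "travel": [0.035, -0.003, 0.001], "jaw": 0.005} [0.51 0.22 0.19 0.61 0.22 0.17]
{"rotation": [0.16, 0.137, 0.663], "travel": [0.042, -0.002, -0.001], "jaw": 0.005} [0.52 0.22 0.2  0.62 0.21 0.17]
{"rotation": [0.191, 0.157, 0.773], "travel": [0.05, 0.001, -0.002], "jaw": 0.005} [0.52 0.22 0.2  0.63 0.21 0.16]
{"rotation": [0.224, 0.175, 0.882], "travel": [0.058, 0.003, -0.004], "jaw": 0.005} [0.53 0.21 0.2  0.63 0.2  0.16]
{"rotation": [0.259, 0.193, 0.991], "travel": [0.067, 0.007, -0.007], "jaw": 0.005} [0.54 0.21 0.21 0.64 0.19 0.16]
{"rotation": [0.295, 0.21, 1.1], "travel": [0.075, 0.011, -0.01], "jaw": 0.005} [0.55 0.21 0.21 0.64 0.18 0.16]
{"rotation": [0.334, 0.227, 1.208], "travel": [0.083, 0.016, -0.014], "jaw": 0.005} [0.56 0.21 0.21 0.64 0.17 0.15]
{"rotation": [0.374, 0.242, 1.315], "travel": [0.091, 0.022, -0.017], "jaw": 0.005} [0.57 0.2  0.21 0.65 0.17 0.15]
24 rows total
```

View pics/w2.png

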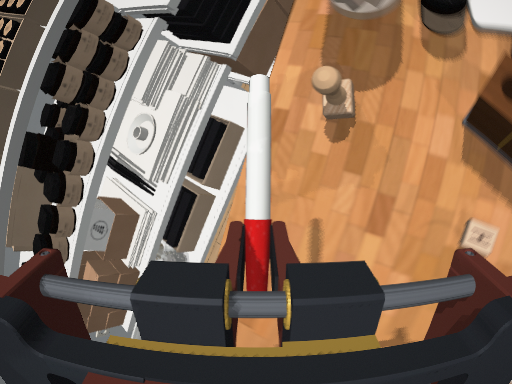

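The marker is firmly held, foot at (260,75) and the cap between the fingers near (257,250). Next I carry it on toward the hover over the left well.

Emit:
send_rows --motion '[{"rotation": [0.023,0.025,0.111],"travel": [0.006,-0.002,0.001],"jaw": 0.005},{"rotation": [0.048,0.049,0.221],"travel": [0.013,-0.003,0.002],"jaw": 0.005},{"rotation": [0.074,0.073,0.332],"travel": [0.02,-0.004,0.002],"jaw": 0.005},{"rotation": [0.101,0.095,0.442],"travel": [0.027,-0.004,0.002],"jaw": 0.005},{"rotation": [0.13,0.116,0.553],"travel": [0.035,-0.003,0.001],"jaw": 0.005},{"rotation": [0.16,0.137,0.663],"travel": [0.042,-0.002,-0.001],"jaw": 0.005},{"rotation": [0.191,0.157,0.773],"travel": [0.05,0.001,-0.002],"jaw": 0.005},{"rotation": [0.224,0.175,0.882],"travel": [0.058,0.003,-0.004],"jaw": 0.005},{"rotation": [0.259,0.193,0.991],"travel": [0.067,0.007,-0.007],"jaw": 0.005},{"rotation": [0.295,0.21,1.1],"travel": [0.075,0.011,-0.01],"jaw": 0.005},{"rotation": [0.334,0.227,1.208],"travel": [0.083,0.016,-0.014],"jaw": 0.005},{"rotation": [0.374,0.242,1.315],"travel": [0.091,0.022,-0.017],"jaw": 0.005}]'

```text
t: 7.07
tcp_pos: [0.567, 0.2, 0.2138]
eef_rot: [0.758, -0.446, 0.003, -0.477]
wrist_force: [0.1, 0.1, -0.4]
width: 0.165
```

```bash
sed -i 's/w2.png/w3.png/' s3.py; python3 s3.py
```

```text
t 7.07 tcp [0.567  0.2    0.2138] x [ 0.602 -0.678 -0.421] z [ 0.429  0.72  -0.546] j [-0.323  0.402  2.099  1.351  0.995  1.296] F [ 0.1   0.15 -0.36] w 0.0145
{"rotation": [0.037, 0.009, 0.112], "travel": [0.008, -0.008, -0.002], "jaw": 0.005} [0.58 0.19 0.22 0.65 0.16 0.14]
{"rotation": [0.075, 0.017, 0.224], "travel": [0.017, -0.015, -0.004], "jaw": 0.005} [0.59 0.19 0.22 0.65 0.15 0.14]
{"rotation": [0.113, 0.023, 0.336], "travel": [0.027, -0.023, -0.007], "jaw": 0.005} [0.6  0.18 0.22 0.65 0.14 0.14]
{"rotation": [0.153, 0.027, 0.447], "travel": [0.037, -0.03, -0.011], "jaw": 0.005} [0.6  0.17 0.23 0.66 0.14 0.14]
{"rotation": [0.194, 0.029, 0.558], "travel": [0.048, -0.037, -0.015], "jaw": 0.005} [0.61 0.16 0.23 0.66 0.13 0.13]
{"rotation": [0.236, 0.029, 0.668], "travel": [0.06, -0.043, -0.02], "jaw": 0.005} [0.62 0.15 0.23 0.66 0.12 0.13]
{"rotation": [0.279, 0.026, 0.778], "travel": [0.072, -0.049, -0.025], "jaw": 0.005} [0.63 0.14 0.23 0.66 0.12 0.13]
{"rotation": [0.324, 0.022, 0.886], "travel": [0.084, -0.054, -0.031], "jaw": 0.005} [0.64 0.13 0.23 0.66 0.11 0.13]
{"rotation": [0.369, 0.015, 0.994], "travel": [0.098, -0.059, -0.038], "jaw": 0.005} [0.65 0.11 0.24 0.67 0.1  0.13]
{"rotation": [0.416, 0.006, 1.101], "travel": [0.111, -0.063, -0.045], "jaw": 0.005} [0.66 0.1  0.24 0.67 0.1  0.13]
{"rotation": [0.465, -0.006, 1.21], "travel": [0.126, -0.066, -0.054], "jaw": 0.005} [0.66 0.09 0.24 0.67 0.09 0.13]
{"rotation": [0.468, -0.006, 1.216], "travel": [0.126, -0.067, -0.054], "jaw": 0.005} [0.66 0.09 0.24 0.67 0.09 0.13]
12 rows total
```

Emit:
send_rows --motion '[{"rotation": [0.037,0.009,0.112],"travel": [0.008,-0.008,-0.002],"jaw": 0.005},{"rotation": [0.075,0.017,0.224],"travel": [0.017,-0.015,-0.004],"jaw": 0.005},{"rotation": [0.113,0.023,0.336],"travel": [0.027,-0.023,-0.007],"jaw": 0.005},{"rotation": [0.153,0.027,0.447],"travel": [0.037,-0.03,-0.011],"jaw": 0.005},{"rotation": [0.194,0.029,0.558],"travel": [0.048,-0.037,-0.015],"jaw": 0.005},{"rotation": [0.236,0.029,0.668],"travel": [0.06,-0.043,-0.02],"jaw": 0.005},{"rotation": [0.279,0.026,0.778],"travel": [0.072,-0.049,-0.025],"jaw": 0.005},{"rotation": [0.324,0.022,0.886],"travel": [0.084,-0.054,-0.031],"jaw": 0.005},{"rotation": [0.369,0.015,0.994],"travel": [0.098,-0.059,-0.038],"jaw": 0.005},{"rotation": [0.416,0.006,1.101],"travel": [0.111,-0.063,-0.045],"jaw": 0.005},{"rotation": [0.468,-0.006,1.216],"travel": [0.126,-0.067,-0.054],"jaw": 0.005},{"rotation": [0.468,-0.006,1.216],"travel": [0.126,-0.067,-0.054],"jaw": 0.005}]'

```text
t: 8.12
tcp_pos: [0.6657, 0.0829, 0.2376]
eef_rot: [-0.242, 0.783, 0.172, 0.546]
wrist_force: [-0.4, 0.6, -0.4]
width: 0.164
```

Run:
```python
from kin import *
st(); delta(*place2(np.radians(35),(.6722,.0905,.235),np.radians(20),0))
w=ctrl.grab_frame("wrist");t=ctrl.grab_frame("top");s=ctrl.grab_frame("side")
cv2.imwrite("pics/w4.png",w["pixels"])
cv2.imwrite("pics/t4.png",cv2.resize(t["pixels"][100:260,170:400],None,fx=3,fy=3,interpolation=cv2.INTER_CUBIC))
cv2.imwrite("pics/s4.png",cv2.resize(s["pixels"][80:290,180:420],None,fx=2.8,fy=2.8,interpolation=cv2.INTER_CUBIC))
```

```text
t 8.12 tcp [0.6657 0.0829 0.2376] x [-0.286 -0.191 -0.939] z [ 0.773  0.534 -0.344] j [-0.462  0.505  2.166  1.865  1.033  2.056] F [-0.41  0.64 -0.4 ] w 0.0144
rot [-0.0062, -0.002, -0.0073] travel [-0.0009, 0.0025, 0.0002] | deg 0.6 mm 2.7 rows 0.1
```

View pics/w4.png

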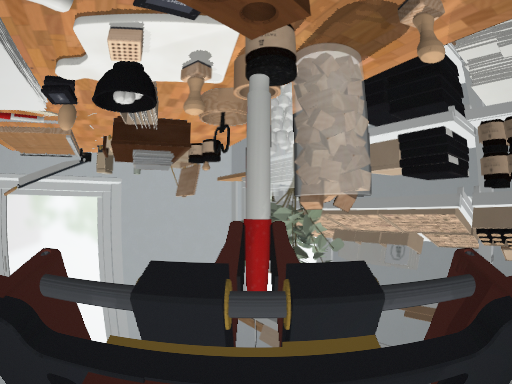

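View pics/t4.png

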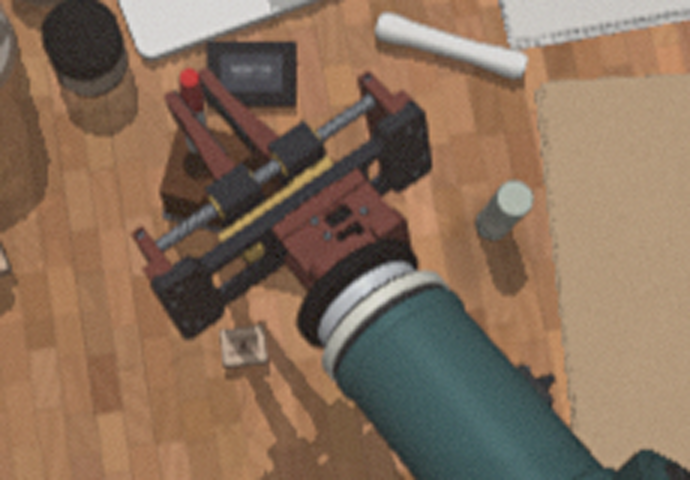

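View pics/s4.png

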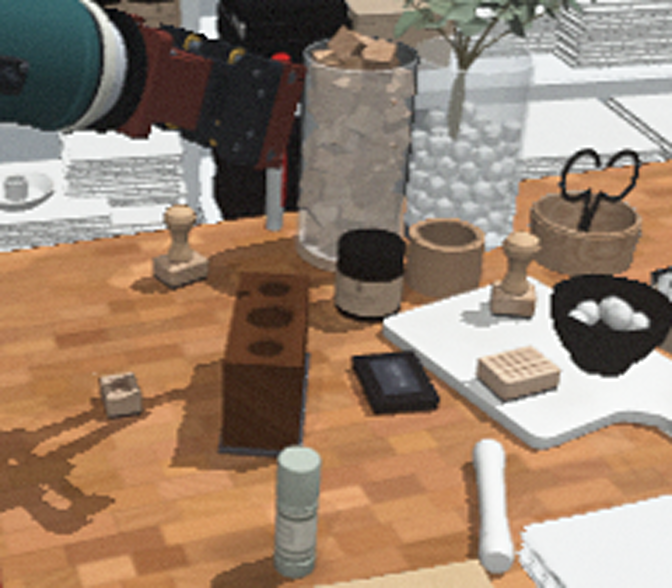

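The pen hangs foot down over the left well: foot at (259,75) in the wrist view, cap near (233,126) in the top view, and foot near (278,160) in the side view. I'll triangulate these to get its tilt and offset.

```bash
cat > foot.py <<'E'
from kin import *
def meas(show=True,win=None):
    w=ctrl.grab_frame("wrist"); R,p,_=cur()
    # foot end in the wrist view: white component along column ~258
    hsv=cv2.cvtColor(w["pixels"],cv2.COLOR_BGR2HSV).astype(int)
    im=w["pixels"].astype(int)
    red=((hsv[...,0]<6)|(hsv[...,0]>172))&(hsv[...,1]>190)&(hsv[...,2]>100)
    red[:200]=0;red[300:]=0;red[:,:235]=0;red[:,280:]=0
    v,u=np.nonzero(red); print("red rows",v.min(),v.max(),"col by row",[ (r,round(u[v==r].mean(),1),np.ptp(u[v==r])+1) for r in (225,240,255,270) if (v==r).any()])
    return w,R,p
def toolpt(w,R,p,u,v,y=0):
    c,d=ray(w,u,v,True); c=R.T@(c-p); d=R.T@d
    return c+d*(y-c[1])/d[1] if abs(d[1])>.3 else None
E
python3 - <<'E'
from foot import *
w,R,p=meas()
im=w["pixels"]
for r in (70,74,76,80,85,100,140,180,210): print(r,im[r,240:280].astype(int).sum(1).tolist())
E
```

```text
red rows 219 290 col by row [(225, np.float64(257.5), np.int64(24)), (240, np.float64(257.0), np.int64(23)), (255, np.float64(257.0), np.int64(23)), (270, np.float64(256.5), np.int64(22))]
70 [314, 316, 285, 167, 38, 36, 42, 45, 58, 57, 53, 56, 53, 61, 62, 67, 62, 55, 58, 54, 58, 55, 57, 64, 65, 60, 62, 58, 60, 59, 52, 60, 57, 60, 55, 61, 68, 65, 71, 67]
74 [314, 318, 281, 152, 51, 53, 57, 48, 58, 55, 52, 56, 103, 275, 421, 430, 446, 454, 460, 463, 464, 454, 447, 444, 346, 169, 73, 56, 54, 64, 71, 66, 67, 63, 59, 56, 58, 72, 73, 69]
76 [315, 317, 317, 189, 58, 53, 61, 68, 63, 76, 265, 428, 445, 464, 468, 479, 484, 491, 497, 501, 508, 504, 500, 504, 499, 489, 476, 464, 178, 71, 99, 90, 65, 61, 56, 53, 57, 58, 61, 65]
80 [314, 317, 319, 323, 326, 287, 141, 64, 61, 282, 402, 427, 444, 459, 463, 473, 480, 488, 493, 497, 496, 495, 492, 493, 485, 475, 463, 449, 422, 222, 59, 62, 60, 63, 61, 61, 63, 65, 67, 58]
85 [479, 500, 499, 490, 479, 470, 445, 414, 411, 375, 397, 419, 439, 455, 461, 470, 476, 481, 484, 485, 485, 485, 477, 472, 468, 460, 447, 438, 406, 243, 118, 116, 111, 134, 116, 121, 149, 162, 235, 442]
100 [345, 339, 327, 323, 310, 302, 298, 376, 395, 419, 426, 437, 453, 461, 466, 472, 476, 482, 479, 481, 481, 482, 477, 473, 470, 464, 450, 438, 428, 404, 373, 525, 534, 511, 502, 489, 531, 525, 528, 532]
140 [433, 432, 431, 431, 432, 430, 419, 390, 415, 428, 439, 453, 460, 467, 473, 487, 493, 492, 488, 491, 499, 498, 494, 488, 487, 480, 472, 457, 447, 424, 312, 433, 533, 504, 505, 553, 583, 602, 615, 618]
180 [442, 423, 436, 460, 474, 397, 365, 412, 426, 444, 458, 468, 476, 482, 488, 496, 500, 502, 507, 511, 513, 514, 510, 505, 499, 495, 483, 468, 453, 430, 467, 531, 529, 539, 561, 577, 595, 581, 563, 583]
210 [454, 454, 470, 497, 483, 426, 393, 422, 437, 451, 464, 476, 485, 493, 501, 508, 511, 516, 521, 525, 525, 525, 520, 518, 521, 524, 510, 491, 464, 435, 344, 223, 228, 277, 368, 415, 418, 420, 418, 415]
```

```bash
cat >> foot.py <<'E'
def tri(*rays):
    A=np.zeros((3,3));b=np.zeros(3)
    for c,d in rays:
        d=d/np.linalg.norm(d);M=np.eye(3)-np.outer(d,d);A+=M;b+=M@c
    X=np.linalg.solve(A,b); return X,[np.linalg.norm((np.eye(3)-np.outer(d,d)/(d@d))@(X-c)) for c,d in rays]
E
python3 - <<'E'
from foot import *
R,p,_=cur()
w=ctrl.grab_frame("wrist");t=ctrl.grab_frame("top");s=ctrl.grab_frame("side")
im=s["pixels"]; hs=cv2.cvtColor(im,cv2.COLOR_BGR2HSV).astype(int)
for r in range(146,170,2): print(r,im[r,268:290].astype(int).sum(1).tolist())
red=lambda f,u0,u1,v0,v1:[(v,u) for v in range(v0,v1) for u in range(u0,u1) if (lambda h:(h[0]<6 or h[0]>172) and h[1]>170 and h[2]>90)(cv2.cvtColor(f["pixels"][v:v+1,u:u+1],cv2.COLOR_BGR2HSV)[0,0].astype(int))]
for n,f,b in(("side",s,(270,295,92,160)),("top",t,(222,245,115,145))):
    L=np.array(red(f,*b)); 
    for v in np.unique(L[:,0]): u=L[L[:,0]==v][:,1]; print(n,v,u.min(),u.max())
E
```

```text
146 [96, 78, 87, 73, 92, 72, 82, 280, 384, 388, 404, 413, 317, 208, 104, 64, 62, 65, 153, 335, 361, 361]
148 [83, 73, 70, 79, 79, 86, 62, 298, 379, 403, 393, 404, 275, 163, 65, 87, 70, 61, 136, 244, 334, 356]
150 [80, 76, 71, 44, 62, 70, 56, 293, 374, 381, 397, 411, 287, 146, 76, 77, 85, 51, 139, 297, 356, 357]
152 [60, 59, 71, 80, 75, 52, 114, 309, 367, 392, 398, 405, 293, 118, 79, 65, 79, 60, 253, 334, 339, 360]
154 [80, 81, 58, 84, 88, 66, 108, 295, 366, 388, 390, 402, 384, 197, 60, 63, 62, 43, 135, 271, 276, 281]
156 [63, 61, 58, 74, 75, 98, 183, 301, 361, 383, 400, 381, 366, 434, 447, 433, 440, 442, 418, 462, 494, 429]
158 [470, 462, 463, 460, 440, 446, 388, 345, 359, 383, 387, 390, 361, 401, 431, 415, 423, 412, 401, 452, 490, 397]
160 [441, 414, 410, 404, 401, 405, 362, 374, 390, 410, 420, 395, 374, 373, 388, 388, 393, 388, 411, 442, 458, 393]
162 [405, 388, 374, 370, 386, 382, 389, 387, 371, 336, 333, 365, 393, 407, 415, 443, 459, 452, 434, 547, 503, 416]
164 [374, 376, 384, 387, 384, 376, 367, 377, 392, 383, 381, 392, 373, 389, 396, 435, 325, 289, 334, 518, 453, 335]
166 [389, 375, 368, 394, 374, 385, 281, 229, 233, 234, 230, 244, 242, 257, 240, 258, 238, 257, 311, 359, 332, 320]
168 [258, 253, 253, 238, 248, 248, 252, 242, 240, 238, 252, 245, 248, 246, 233, 236, 245, 281, 291, 301, 308, 477]
side 99 278 282
side 100 277 283
side 101 280 282
side 137 281 281
side 138 281 281
side 148 281 281
side 149 281 281
side 150 281 281
side 151 281 281
top 124 231 233
top 125 231 234
top 126 231 234
top 127 232 234
```

Run:
```python
from foot import *
R,p,_=cur()
w=ctrl.grab_frame("wrist");t=ctrl.grab_frame("top");s=ctrl.grab_frame("side")
F,e=tri(ray(w,259,74,True),ray(s,277.7,160)); print("foot",F.round(4),np.round(e,4))
Cp,e=tri(ray(t,232.5,125.5),ray(s,280.2,99.5)); print("cap",Cp.round(4),np.round(e,4))
d=F-Cp;print("len",np.linalg.norm(d),"dir",d/np.linalg.norm(d))
# model prediction
a=np.radians(20);ax=np.cos(a)*R[:,0]+np.sin(a)*R[:,2];ct=p+.0098*R[:,2]
print("model foot",ct+.105*ax,"cap",ct-.030*ax,"dir",ax)
for n,f,fi in(("wrist",w,1),("side",s,0),("top",t,0)): print(n,proj(f,ct+.105*ax,fi),proj(f,ct-.03*ax,fi))
print("rim wrist",proj(w,ct+.105*ax-.0083*R[:,2],1))
print("boundary",proj(w,ct+(.105-.091)*ax-.0083*R[:,2],1))
```

```text
foot [0.6723 0.0926 0.1325] [0.002 0.002]
cap [0.6729 0.0902 0.2678] [0.0007 0.0007]
len 0.13526855013717526 dir [-0.00404657  0.01793268 -0.99983101]
model foot [0.67223424 0.09004408 0.1296247 ] cap [0.67262514 0.08986796 0.26462402] dir [-0.00289552  0.00130461 -0.99999496]
wrist [256.3069264   71.92155097] [256.42695844 289.29831355]
side [277.68668235 162.6388984 ] [279.71684362 101.23332241]
top [235.97197499 147.76465628] [232.81603239 125.8321581 ]
rim wrist [256.29047468  70.56441923]
boundary [256.34374048 222.2453682 ]
```

Run:
```python
from kin import *
for z in (.185,.165,.135,.119): delta(*place2(np.radians(35),(.672,.0892,z),np.radians(20),0))
```

```text
rot [-0.0036, -0.0016, -0.0053] travel [0.0468, -0.0002, 0.0163] | deg 0.4 mm 49.5 rows 1.2
rot [-0.0036, -0.0016, -0.0053] travel [0.0656, -0.0003, 0.0231] | deg 0.4 mm 69.5 rows 1.7
rot [-0.0036, -0.0016, -0.0053] travel [0.0938, -0.0004, 0.0334] | deg 0.4 mm 99.5 rows 2.4
rot [-0.0036, -0.0016, -0.0053] travel [0.1088, -0.0004, 0.0389] | deg 0.4 mm 115.5 rows 2.8
```

Emit:
send_rows --motion '[{"rotation": [-0.004,-0.002,-0.005],"travel": [0.02,0,0.007],"jaw": 0.005},{"rotation": [-0.004,-0.002,-0.005],"travel": [0.036,0,0.012],"jaw": 0.005},{"rotation": [-0.004,-0.002,-0.005],"travel": [0.047,0,0.016],"jaw": 0.005},{"rotation": [-0.004,-0.002,-0.005],"travel": [0.053,0,0.018],"jaw": 0.005},{"rotation": [-0.004,-0.002,-0.005],"travel": [0.059,0,0.02],"jaw": 0.005},{"rotation": [-0.004,-0.002,-0.005],"travel": [0.066,0,0.023],"jaw": 0.005}]'

```text
t: 9.12
tcp_pos: [0.6642, 0.0839, 0.1681]
eef_rot: [-0.246, 0.781, 0.173, 0.547]
wrist_force: [0.1, 0.5, 0.5]
width: 0.162
```

Run:
```python
from kin import *
st()
for z in (.145,.135,.119,.117): delta(*place2(np.radians(35),(.672,.0892,z),np.radians(20),0))
s=ctrl.grab_frame("side")
cv2.imwrite("pics/s5.png",cv2.resize(s["pixels"][80:290,180:420],None,fx=2.8,fy=2.8,interpolation=cv2.INTER_CUBIC))
```

```text
t 9.12 tcp [0.6642 0.0839 0.1681] x [-0.279 -0.196 -0.94 ] z [ 0.77   0.539 -0.341] j [-0.465  0.681  2.191  1.96   1.107  1.836] F [0.08 0.47 0.49] w 0.0143
rot [0.0003, 0.0011, 0.0003] travel [0.0185, -0.0001, 0.0069] | deg 0.1 mm 19.7 rows 0.5
rot [0.0003, 0.0011, 0.0003] travel [0.0279, -0.0001, 0.0103] | deg 0.1 mm 29.7 rows 0.7
rot [0.0003, 0.0011, 0.0003] travel [0.0429, -0.0001, 0.0157] | deg 0.1 mm 45.7 rows 1.1
rot [0.0003, 0.0011, 0.0003] travel [0.0448, -0.0001, 0.0164] | deg 0.1 mm 47.7 rows 1.1
```

View pics/s5.png

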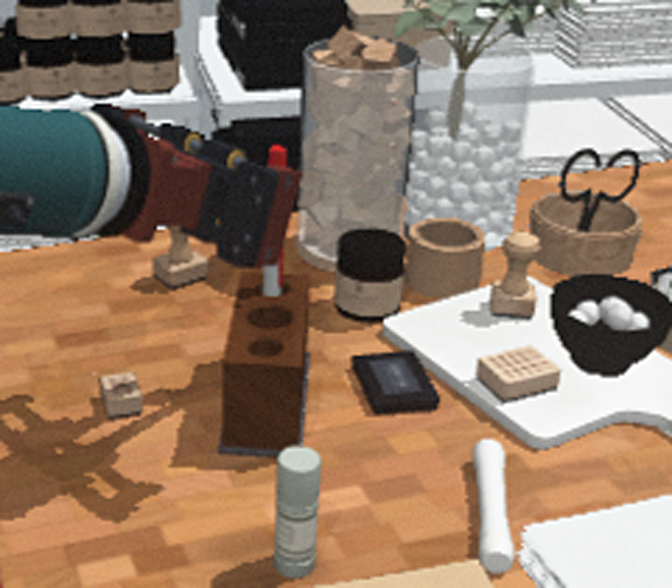

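The side view shows the pen's foot inside the left well at crop (272,290), and the wrist force is about zero. I'll lower it further.

Emit:
send_rows --motion '[{"rotation": [0,0.001,0],"travel": [0.01,0,0.0036],"jaw": 0.005},{"rotation": [0,0.001,0],"travel": [0.02,0,0.0072],"jaw": 0.005},{"rotation": [0,0.001,0],"travel": [0.028,0,0.0103],"jaw": 0.005},{"rotation": [0,0.001,0],"travel": [0.033,0,0.012],"jaw": 0.005},{"rotation": [0,0.001,0],"travel": [0.038,0,0.014],"jaw": 0.005},{"rotation": [0,0.001,0],"travel": [0.041,0,0.015],"jaw": 0.005},{"rotation": [0,0.001,0],"travel": [0.041,0,0.015],"jaw": 0.005}]'

```text
t: 9.75
tcp_pos: [0.6641, 0.0839, 0.1224]
eef_rot: [-0.246, 0.782, 0.173, 0.546]
wrist_force: [-0.7, -0.3, 0.2]
width: 0.161
```

Run:
```python
from kin import *
st()
for z in (.121,.119,.117,.115): delta(*place2(np.radians(35),(.672,.0892,z),np.radians(20),0))
```

```text
t 9.75 tcp [0.6641 0.0839 0.1224] x [-0.282 -0.196 -0.939] z [ 0.769  0.539 -0.344] j [-0.464  0.795  2.192  2.009  1.15   1.721] F [-0.68 -0.34  0.17] w 0.0141
rot [0.0005, -0.0019, -0.0009] travel [-0.002, -0.0002, -0.0004] | deg 0.1 mm 2.0 rows 0.0
rot [0.0005, -0.0019, -0.0009] travel [-0.0001, -0.0002, 0.0003] | deg 0.1 mm 0.4 rows 0.0
rot [0.0005, -0.0019, -0.0009] travel [0.0018, -0.0002, 0.001] | deg 0.1 mm 2.1 rows 0.0
rot [0.0005, -0.0019, -0.0009] travel [0.0037, -0.0002, 0.0017] | deg 0.1 mm 4.0 rows 0.1
```

Emit:
send_rows --motion '[{"rotation": [0,0,0],"travel": [0.002,0,0.001],"jaw": 0.005},{"rotation": [0,0,0],"travel": [0.0025,0,0.001],"jaw": 0.005},{"rotation": [0,0,0],"travel": [0.0025,0,0.001],"jaw": 0.036},{"rotation": [0,0,0],"travel": [0.0025,0,0.001],"jaw": 0.036},{"rotation": [0,0,0],"travel": [0.0025,0,0.001],"jaw": 0.036},{"rotation": [0,0,0],"travel": [0.0025,0,0.001],"jaw": 0.036},{"rotation": [0,0,0],"travel": [0.002,0,-0.02],"jaw": 0.036},{"rotation": [0,0,0],"travel": [0,0,-0.05],"jaw": 0.036},{"rotation": [0,0,0],"travel": [0,0,-0.085],"jaw": 0.036},{"rotation": [0,0,0],"travel": [0,0,-0.12],"jaw": 0.036}]'

```text
t: 10.58
tcp_pos: [0.5707, 0.0195, 0.1641]
eef_rot: [-0.247, 0.782, 0.173, 0.546]
wrist_force: [0.0, -1.4, -0.3]
width: 0.41
```

Run:
```python
from kin import *
st()
s=ctrl.grab_frame("side");t=ctrl.grab_frame("top")
a=cv2.resize(s["pixels"][80:290,180:380],None,fx=2,fy=2,interpolation=cv2.INTER_CUBIC)
b=cv2.resize(t["pixels"][100:310,170:370],None,fx=2,fy=2,interpolation=cv2.INTER_CUBIC)
cv2.imwrite("pics/st6.png",np.hstack([a,b]))
(m,f)=((.4409,-.0974),(-.164,.9865)); al=np.radians(20)
R,p,ss=cur();q0=ss["joints"]
for q in ik(*pick2(m,f,al,0,lift=.07),n=15): print(q.round(2)); pathrows([q0,q],.045)
```

```text
t 10.58 tcp [0.5707 0.0195 0.1641] x [-0.281 -0.197 -0.939] z [ 0.768  0.541 -0.344] j [-0.759  0.7    2.325  1.725  1.2    1.695] F [ 0.01 -1.43 -0.35] w 0.036
[-0.64  0.49  1.82  0.27  1.11 -0.96]
{"rotation": [-0.033, 0.002, -0.107], "travel": [-0.0, 0.007, 0.002], "jaw": 0.045} [0.57 0.02 0.16 0.58 0.03 0.16]
{"rotation": [-0.067, 0.003, -0.215], "travel": [-0.0, 0.013, 0.003], "jaw": 0.045} [0.56 0.03 0.16 0.57 0.03 0.16]
{"rotation": [-0.101, 0.002, -0.322], "travel": [0.0, 0.02, 0.003], "jaw": 0.045} [0.56 0.03 0.16 0.57 0.04 0.16]
{"rotation": [-0.134, -0.001, -0.43], "travel": [0.002, 0.026, 0.004], "jaw": 0.045} [0.56 0.04 0.16 0.56 0.05 0.16]
{"rotation": [-0.168, -0.005, -0.537], "travel": [0.003, 0.032, 0.004], "jaw": 0.045} [0.55 0.04 0.16 0.56 0.05 0.16]
{"rotation": [-0.202, -0.012, -0.644], "travel": [0.005, 0.037, 0.003], "jaw": 0.045} [0.55 0.05 0.16 0.56 0.05 0.16]
{"rotation": [-0.236, -0.02, -0.752], "travel": [0.008, 0.043, 0.002], "jaw": 0.045} [0.55 0.05 0.16 0.55 0.06 0.15]
{"rotation": [-0.27, -0.03, -0.859], "travel": [0.011, 0.048, 0.001], "jaw": 0.045} [0.54 0.05 0.15 0.55 0.06 0.15]
{"rotation": [-0.305, -0.041, -0.966], "travel": [0.014, 0.052, -0.001], "jaw": 0.045} [0.54 0.06 0.15 0.54 0.06 0.15]
{"rotation": [-0.34, -0.055, -1.072], "travel": [0.018, 0.056, -0.003], "jaw": 0.045} [0.53 0.06 0.15 0.54 0.06 0.14]
{"rotation": [-0.375, -0.071, -1.178], "travel": [0.022, 0.059, -0.005], "jaw": 0.045} [0.53 0.06 0.15 0.53 0.07 0.14]
{"rotation": [-0.411, -0.088, -1.284], "travel": [0.026, 0.062, -0.008], "jaw": 0.045} [0.52 0.06 0.14 0.53 0.07 0.14]
36 rows total
```

View pics/st6.png

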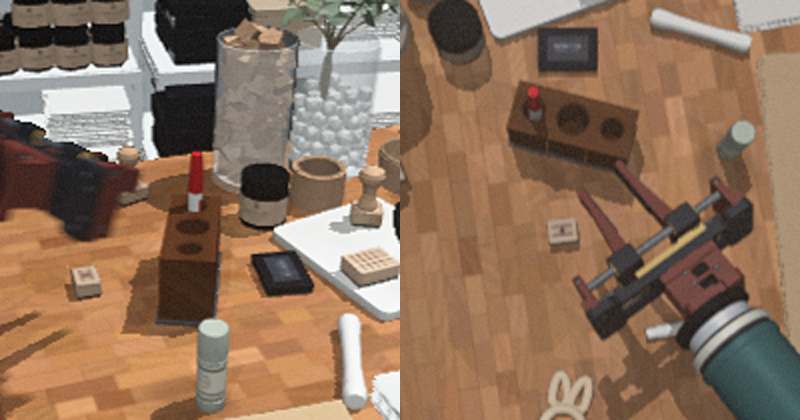

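The first marker stands in the left well, cap at (533,90) in the right half of the picture. Next is the second marker, with extra height while I turn.

```bash
cat > s4.py <<'E'
from kin import *
(m,f)=((.4409,-.0974),(-.164,.9865)); al=np.radians(20)
R,p,ss=cur();q0=ss["joints"]; st()
qs=ik(*pick2(m,f,al,0,lift=.16),n=25); q=qs[0]; print(q.round(2))
qm=ik(R,p+[-.0,0,.06],q0=q0); print(qm)
pathrows([q0]+([qm[0]] if qm else [])+[q],.045)
E
python3 s4.py
```

```text
t 10.68 tcp [0.5703 0.0158 0.1648] x [-0.283 -0.195 -0.939] z [ 0.772  0.534 -0.344] j [-0.767  0.698  2.327  1.726  1.199  1.695] F [ 0.26 -0.18 -1.  ] w 0.036
[-0.64  0.36  1.74  0.25  1.3  -0.9 ]
[array([-0.7665718 ,  0.51626333,  2.30496448,  1.64424687,  1.17592872,
        1.91292388])]
{"rotation": [-0.001, -0.002, 0.0], "travel": [-0.038, -0.001, -0.013], "jaw": 0.045} [0.57 0.02 0.2  0.58 0.02 0.2 ]
{"rotation": [-0.031, 0.004, -0.112], "travel": [-0.057, 0.006, -0.019], "jaw": 0.045} [0.57 0.02 0.22 0.58 0.03 0.22]
{"rotation": [-0.063, 0.006, -0.224], "travel": [-0.057, 0.011, -0.018], "jaw": 0.045} [0.57 0.03 0.22 0.57 0.03 0.22]
{"rotation": [-0.095, 0.006, -0.335], "travel": [-0.057, 0.016, -0.018], "jaw": 0.045} [0.56 0.03 0.22 0.57 0.04 0.22]
{"rotation": [-0.127, 0.005, -0.447], "travel": [-0.056, 0.021, -0.017], "jaw": 0.045} [0.56 0.03 0.22 0.57 0.04 0.22]
{"rotation": [-0.159, 0.001, -0.558], "travel": [-0.055, 0.026, -0.017], "jaw": 0.045} [0.56 0.04 0.22 0.56 0.04 0.22]
{"rotation": [-0.192, -0.003, -0.669], "travel": [-0.054, 0.03, -0.018], "jaw": 0.045} [0.55 0.04 0.22 0.56 0.05 0.22]
{"rotation": [-0.225, -0.01, -0.779], "travel": [-0.052, 0.035, -0.019], "jaw": 0.045} [0.55 0.04 0.22 0.56 0.05 0.22]
{"rotation": [-0.258, -0.019, -0.889], "travel": [-0.049, 0.039, -0.02], "jaw": 0.045} [0.55 0.05 0.22 0.55 0.05 0.21]
{"rotation": [-0.292, -0.029, -0.999], "travel": [-0.047, 0.042, -0.022], "jaw": 0.045} [0.54 0.05 0.22 0.55 0.05 0.21]
{"rotation": [-0.327, -0.042, -1.108], "travel": [-0.044, 0.045, -0.024], "jaw": 0.045} [0.54 0.05 0.21 0.54 0.06 0.21]
{"rotation": [-0.361, -0.056, -1.217], "travel": [-0.04, 0.048, -0.026], "jaw": 0.045} [0.53 0.05 0.21 0.54 0.06 0.21]
37 rows total
```

Emit:
send_rows --motion '[{"rotation": [-0.001,-0.002,0.0],"travel": [-0.038,-0.001,-0.013],"jaw": 0.045},{"rotation": [-0.031,0.004,-0.112],"travel": [-0.057,0.006,-0.019],"jaw": 0.045},{"rotation": [-0.063,0.006,-0.224],"travel": [-0.057,0.011,-0.018],"jaw": 0.045},{"rotation": [-0.095,0.006,-0.335],"travel": [-0.057,0.016,-0.018],"jaw": 0.045},{"rotation": [-0.127,0.005,-0.447],"travel": [-0.056,0.021,-0.017],"jaw": 0.045},{"rotation": [-0.159,0.001,-0.558],"travel": [-0.055,0.026,-0.017],"jaw": 0.045},{"rotation": [-0.192,-0.003,-0.669],"travel": [-0.054,0.03,-0.018],"jaw": 0.045},{"rotation": [-0.225,-0.01,-0.779],"travel": [-0.052,0.035,-0.019],"jaw": 0.045},{"rotation": [-0.258,-0.019,-0.889],"travel": [-0.049,0.039,-0.02],"jaw": 0.045},{"rotation": [-0.292,-0.029,-0.999],"travel": [-0.047,0.042,-0.022],"jaw": 0.045},{"rotation": [-0.327,-0.042,-1.108],"travel": [-0.044,0.045,-0.024],"jaw": 0.045},{"rotation": [-0.361,-0.056,-1.217],"travel": [-0.04,0.048,-0.026],"jaw": 0.045}]'

```text
t: 11.68
tcp_pos: [0.5345, 0.0499, 0.2115]
eef_rot: [0.731, -0.445, 0.035, -0.516]
wrist_force: [0.1, 0.1, 0.0]
width: 0.514
```

```bash
sed -i '/^qm=/d; s/+(\[qm\[0\]\] if qm else \[\])//; s/lift=.16/lift=.08/' s4.py; python3 s4.py
```

```text
t 11.68 tcp [0.5345 0.0499 0.2115] x [ 0.601 -0.687 -0.408] z [ 0.512  0.723 -0.464] j [-0.726  0.469  2.134  1.22   1.215  1.054] F [0.08 0.08 0.03] w 0.0451
[-0.64  0.47  1.81  0.27  1.13 -0.95]
{"rotation": [-0.035, -0.014, -0.113], "travel": [-0.0, 0.009, -0.0], "jaw": 0.045} [0.53 0.05 0.2  0.53 0.06 0.2 ]
{"rotation": [-0.068, -0.03, -0.226], "travel": [0.0, 0.017, -0.001], "jaw": 0.045} [0.52 0.05 0.2  0.53 0.05 0.19]
{"rotation": [-0.101, -0.048, -0.34], "travel": [0.001, 0.026, -0.002], "jaw": 0.045} [0.52 0.05 0.19 0.52 0.05 0.19]
{"rotation": [-0.132, -0.069, -0.453], "travel": [0.003, 0.035, -0.004], "jaw": 0.045} [0.51 0.04 0.19 0.52 0.05 0.18]
{"rotation": [-0.163, -0.093, -0.565], "travel": [0.005, 0.043, -0.006], "jaw": 0.045} [0.51 0.04 0.18 0.51 0.05 0.17]
{"rotation": [-0.193, -0.119, -0.678], "travel": [0.007, 0.052, -0.009], "jaw": 0.045} [0.5  0.03 0.17 0.51 0.04 0.17]
{"rotation": [-0.221, -0.148, -0.79], "travel": [0.01, 0.06, -0.012], "jaw": 0.045} [0.5  0.03 0.17 0.5  0.04 0.16]
{"rotation": [-0.248, -0.179, -0.901], "travel": [0.013, 0.069, -0.016], "jaw": 0.045} [0.49 0.02 0.16 0.5  0.03 0.15]
{"rotation": [-0.274, -0.214, -1.012], "travel": [0.017, 0.077, -0.02], "jaw": 0.045} [0.49 0.02 0.15 0.49 0.03 0.15]
{"rotation": [-0.299, -0.251, -1.122], "travel": [0.022, 0.085, -0.025], "jaw": 0.045} [0.48 0.01 0.15 0.49 0.02 0.14]
{"rotation": [-0.322, -0.291, -1.232], "travel": [0.027, 0.093, -0.03], "jaw": 0.045} [0.48 0.   0.14 0.48 0.01 0.13]
{"rotation": [-0.344, -0.334, -1.341], "travel": [0.032, 0.1, -0.035], "jaw": 0.045} [ 0.47 -0.    0.14  0.48  0.    0.13]
24 rows total
```

Emit:
send_rows --motion '[{"rotation": [-0.035,-0.014,-0.113],"travel": [0.0,0.009,0.0],"jaw": 0.045},{"rotation": [-0.068,-0.03,-0.226],"travel": [0.0,0.017,-0.001],"jaw": 0.045},{"rotation": [-0.101,-0.048,-0.34],"travel": [0.001,0.026,-0.002],"jaw": 0.045},{"rotation": [-0.132,-0.069,-0.453],"travel": [0.003,0.035,-0.004],"jaw": 0.045},{"rotation": [-0.163,-0.093,-0.565],"travel": [0.005,0.043,-0.006],"jaw": 0.045},{"rotation": [-0.193,-0.119,-0.678],"travel": [0.007,0.052,-0.009],"jaw": 0.045},{"rotation": [-0.221,-0.148,-0.79],"travel": [0.01,0.06,-0.012],"jaw": 0.045},{"rotation": [-0.248,-0.179,-0.901],"travel": [0.013,0.069,-0.016],"jaw": 0.045},{"rotation": [-0.274,-0.214,-1.012],"travel": [0.017,0.077,-0.02],"jaw": 0.045},{"rotation": [-0.299,-0.251,-1.122],"travel": [0.022,0.085,-0.025],"jaw": 0.045},{"rotation": [-0.322,-0.291,-1.232],"travel": [0.027,0.093,-0.03],"jaw": 0.045},{"rotation": [-0.344,-0.334,-1.341],"travel": [0.032,0.1,-0.035],"jaw": 0.045}]'

```text
t: 12.68
tcp_pos: [0.4746, -0.0039, 0.1358]
eef_rot: [0.913, 0.189, 0.162, -0.321]
wrist_force: [-0.3, 0.3, -0.1]
width: 0.511
```

```bash
python3 s4.py
```

```text
t 12.68 tcp [ 0.4746 -0.0039  0.1358] x [0.876 0.241 0.418] z [ 0.175  0.649 -0.741] j [-0.678  0.47   1.969  0.731  1.17   0.025] F [-0.25  0.3  -0.06] w 0.0448
[-0.64  0.47  1.81  0.27  1.13 -0.95]
{"rotation": [-0.012, -0.036, -0.112], "travel": [-0.008, 0.007, -0.003], "jaw": 0.045} [ 0.47 -0.01  0.13  0.47 -0.01  0.12]
{"rotation": [-0.021, -0.073, -0.225], "travel": [-0.015, 0.015, -0.006], "jaw": 0.045} [ 0.47 -0.02  0.13  0.47 -0.02  0.12]
{"rotation": [-0.028, -0.112, -0.336], "travel": [-0.023, 0.023, -0.01], "jaw": 0.045} [ 0.46 -0.03  0.12  0.46 -0.03  0.11]
{"rotation": [-0.031, -0.151, -0.448], "travel": [-0.03, 0.032, -0.014], "jaw": 0.045} [ 0.46 -0.04  0.12  0.46 -0.04  0.11]
{"rotation": [-0.032, -0.191, -0.559], "travel": [-0.037, 0.041, -0.019], "jaw": 0.045} [ 0.46 -0.05  0.11  0.46 -0.05  0.1 ]
{"rotation": [-0.03, -0.232, -0.669], "travel": [-0.043, 0.05, -0.024], "jaw": 0.045} [ 0.45 -0.07  0.11  0.46 -0.06  0.1 ]
{"rotation": [-0.025, -0.274, -0.779], "travel": [-0.049, 0.06, -0.03], "jaw": 0.045} [ 0.45 -0.08  0.11  0.45 -0.07  0.1 ]
{"rotation": [-0.017, -0.317, -0.888], "travel": [-0.055, 0.069, -0.037], "jaw": 0.045} [ 0.45 -0.09  0.1   0.45 -0.09  0.09]
{"rotation": [-0.005, -0.361, -0.996], "travel": [-0.061, 0.079, -0.044], "jaw": 0.045} [ 0.45 -0.1   0.1   0.45 -0.1   0.09]
{"rotation": [0.01, -0.405, -1.104], "travel": [-0.066, 0.09, -0.051], "jaw": 0.045} [ 0.45 -0.12  0.1   0.45 -0.11  0.09]
{"rotation": [0.028, -0.451, -1.21], "travel": [-0.07, 0.1, -0.059], "jaw": 0.045} [ 0.45 -0.13  0.1   0.45 -0.13  0.09]
{"rotation": [0.037, -0.469, -1.252], "travel": [-0.072, 0.104, -0.063], "jaw": 0.045} [ 0.45 -0.14  0.1   0.45 -0.13  0.09]
12 rows total
```

Emit:
send_rows --motion '[{"rotation": [-0.012,-0.036,-0.112],"travel": [-0.008,0.007,-0.003],"jaw": 0.045},{"rotation": [-0.021,-0.073,-0.225],"travel": [-0.015,0.015,-0.006],"jaw": 0.045},{"rotation": [-0.028,-0.112,-0.336],"travel": [-0.023,0.023,-0.01],"jaw": 0.045},{"rotation": [-0.031,-0.151,-0.448],"travel": [-0.03,0.032,-0.014],"jaw": 0.045},{"rotation": [-0.032,-0.191,-0.559],"travel": [-0.037,0.041,-0.019],"jaw": 0.045},{"rotation": [-0.03,-0.232,-0.669],"travel": [-0.043,0.05,-0.024],"jaw": 0.045},{"rotation": [-0.025,-0.274,-0.779],"travel": [-0.049,0.06,-0.03],"jaw": 0.045},{"rotation": [-0.017,-0.317,-0.888],"travel": [-0.055,0.069,-0.037],"jaw": 0.045},{"rotation": [-0.005,-0.361,-0.996],"travel": [-0.061,0.079,-0.044],"jaw": 0.045},{"rotation": [0.01,-0.405,-1.104],"travel": [-0.066,0.09,-0.051],"jaw": 0.045},{"rotation": [0.037,-0.469,-1.252],"travel": [-0.072,0.104,-0.063],"jaw": 0.045},{"rotation": [0.037,-0.469,-1.252],"travel": [-0.072,0.104,-0.063],"jaw": 0.045}]'

```text
t: 13.68
tcp_pos: [0.449, -0.1386, 0.0977]
eef_rot: [0.635, 0.753, 0.112, -0.131]
wrist_force: [0.2, 0.3, -0.0]
width: 0.513
```

Run:
```python
from kin import *
st()
P=((.4409,-.0974),(-.164,.9865),np.radians(20),0)
delta(*pick2(*P,lift=.03));delta(*pick2(*P))
f=ctrl.grab_frame("wrist");cv2.imwrite("pics/w7.png",f["pixels"])
```

```text
t 13.68 tcp [ 0.449  -0.1386  0.0977] x [-0.16   0.927  0.339] z [-0.055  0.334 -0.941] j [-0.637  0.471  1.811  0.264  1.127 -0.954] F [ 0.24  0.33 -0.02] w 0.045
rot [0.0003, 0.0036, 0.0061] travel [-0.0155, -0.0013, 0.0477] | deg 0.4 mm 50.2 rows 1.2
rot [0.0003, 0.0036, 0.0061] travel [-0.0256, -0.0014, 0.076] | deg 0.4 mm 80.2 rows 1.9
```

View pics/w7.png

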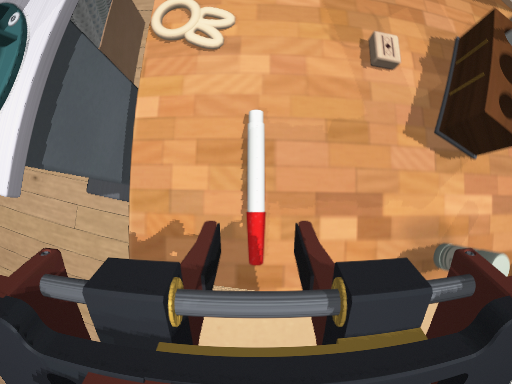

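The second marker is centred between the fingers, with its foot at (256,112) and cap end at (256,263). I'll go down and grip it.

Emit:
send_rows --force 25 --motion '[{"rotation": [0,0.004,0.006],"travel": [-0.012,-0.001,0.037],"jaw": 0.045},{"rotation": [0,0.004,0.006],"travel": [-0.018,-0.001,0.055],"jaw": 0.045},{"rotation": [0,0.004,0.006],"travel": [-0.0235,-0.0014,0.07],"jaw": 0.045},{"rotation": [0,0.004,0.006],"travel": [-0.0256,-0.0014,0.076],"jaw": 0.045},{"rotation": [0,0.004,0.006],"travel": [-0.0256,-0.0014,0.076],"jaw": 0.045},{"rotation": [0,0.004,0.006],"travel": [-0.0256,-0.0014,0.076],"jaw": 0.005},{"rotation": [0,0.004,0.006],"travel": [-0.0256,-0.0014,0.076],"jaw": 0.005},{"rotation": [0,0.004,0.006],"travel": [-0.0256,-0.0014,0.076],"jaw": 0.005},{"rotation": [0,0.004,0.006],"travel": [-0.0256,-0.0014,0.076],"jaw": 0.005},{"rotation": [0,0.004,0.006],"travel": [-0.0256,-0.0014,0.076],"jaw": 0.005}]'

```text
t: 14.57
tcp_pos: [0.4472, -0.1352, 0.018]
eef_rot: [0.637, 0.75, 0.113, -0.133]
wrist_force: [0.9, 0.7, 1.5]
width: 0.171
```

```bash
cat > s5.py <<'E'
from kin import *
import sys
st(); a=np.radians(20)
R,p,s=cur();q0=s["joints"]
P=((.4409,-.0974),(-.164,.9865),a,0)
via=[ik(*pick2(*P,lift=.17),q0=q0)[0]] if len(sys.argv)>1 else []
qs=ik(*place2(np.radians(35),(.6478,.0055,.245),a,0),n=15);print(len(qs),qs[0].round(2))
pathrows([q0]+via+[qs[0]],.005,foot=a)
E
python3 s5.py v
```

```text
t 14.57 tcp [ 0.4472 -0.1352  0.018 ] x [-0.152  0.927  0.344] z [-0.056  0.34  -0.939] j [-0.636  0.6    1.861  0.298  0.958 -1.005] F [0.94 0.7  1.53] w 0.015
1 [-0.67  0.49  2.14  1.64  1.13  2.12]
{"rotation": [-0.003, 0.003, -0.002], "travel": [0.011, 0.005, -0.038], "jaw": 0.005} [ 0.45 -0.14  0.06  0.43 -0.03  0.05]
{"rotation": [-0.004, 0.003, -0.003], "travel": [0.023, 0.007, -0.076], "jaw": 0.005} [ 0.45 -0.14  0.1   0.44 -0.03  0.09]
{"rotation": [-0.003, 0.002, -0.004], "travel": [0.037, 0.005, -0.113], "jaw": 0.005} [ 0.45 -0.14  0.14  0.44 -0.03  0.13]
{"rotation": [-0.0, -0.001, -0.003], "travel": [0.052, 0.002, -0.15], "jaw": 0.005} [ 0.45 -0.14  0.18  0.43 -0.03  0.17]
{"rotation": [-0.023, 0.031, 0.104], "travel": [0.068, 0.007, -0.154], "jaw": 0.005} [ 0.45 -0.12  0.19  0.45 -0.02  0.18]
{"rotation": [-0.043, 0.067, 0.211], "travel": [0.078, 0.014, -0.148], "jaw": 0.005} [ 0.46 -0.11  0.18  0.46 -0.    0.18]
{"rotation": [-0.061, 0.104, 0.319], "travel": [0.089, 0.021, -0.144], "jaw": 0.005} [ 0.46 -0.1   0.18  0.48  0.01  0.18]
{"rotation": [-0.075, 0.142, 0.427], "travel": [0.099, 0.029, -0.14], "jaw": 0.005} [ 0.47 -0.09  0.18  0.5   0.02  0.19]
{"rotation": [-0.086, 0.183, 0.536], "travel": [0.11, 0.036, -0.136], "jaw": 0.005} [ 0.47 -0.07  0.18  0.51  0.03  0.19]
{"rotation": [-0.094, 0.224, 0.645], "travel": [0.119, 0.043, -0.133], "jaw": 0.005} [ 0.48 -0.06  0.18  0.53  0.03  0.19]
{"rotation": [-0.098, 0.267, 0.755], "travel": [0.129, 0.051, -0.131], "jaw": 0.005} [ 0.49 -0.05  0.19  0.55  0.04  0.2 ]
{"rotation": [-0.099, 0.311, 0.865], "travel": [0.138, 0.058, -0.129], "jaw": 0.005} [ 0.49 -0.04  0.19  0.56  0.04  0.2 ]
40 rows total
```

Emit:
send_rows --motion '[{"rotation": [-0.003,0.003,-0.002],"travel": [0.007,0.003,-0.022],"jaw": 0.005},{"rotation": [-0.004,0.003,-0.003],"travel": [0.019,0.006,-0.06],"jaw": 0.005},{"rotation": [-0.003,0.002,-0.004],"travel": [0.033,0.005,-0.1],"jaw": 0.005},{"rotation": [0,-0.001,-0.003],"travel": [0.048,0.002,-0.138],"jaw": 0.005},{"rotation": [-0.023,0.031,0.104],"travel": [0.068,0.007,-0.154],"jaw": 0.005},{"rotation": [-0.043,0.067,0.211],"travel": [0.078,0.014,-0.148],"jaw": 0.005},{"rotation": [-0.061,0.104,0.319],"travel": [0.089,0.021,-0.144],"jaw": 0.005},{"rotation": [-0.075,0.142,0.427],"travel": [0.099,0.029,-0.14],"jaw": 0.005},{"rotation": [-0.086,0.183,0.536],"travel": [0.11,0.036,-0.136],"jaw": 0.005},{"rotation": [-0.094,0.224,0.645],"travel": [0.119,0.043,-0.133],"jaw": 0.005},{"rotation": [-0.098,0.267,0.755],"travel": [0.129,0.051,-0.131],"jaw": 0.005},{"rotation": [-0.099,0.311,0.865],"travel": [0.138,0.058,-0.129],"jaw": 0.005}]'

```text
t: 15.57
tcp_pos: [0.491, -0.0413, 0.1869]
eef_rot: [0.874, 0.378, 0.177, -0.249]
wrist_force: [0.4, 0.4, -1.0]
width: 0.164
```

```bash
sed -i 's/min(12,len(out))/min(26,len(out))/' kin.py; python3 s5.py
```

```text
t 15.57 tcp [ 0.491  -0.0413  0.1869] x [0.652 0.572 0.498] z [ 0.122  0.57  -0.813] j [-0.647  0.379  1.831  0.584  1.279 -0.164] F [ 0.45  0.42 -0.99] w 0.0144
1 [-0.67  0.49  2.14  1.64  1.13  2.12]
{"rotation": [0.002, 0.036, 0.107], "travel": [0.01, -0.001, 0.004], "jaw": 0.005} [ 0.5  -0.03  0.19  0.57  0.04  0.2 ]
{"rotation": [0.008, 0.072, 0.214], "travel": [0.019, -0.003, 0.008], "jaw": 0.005} [ 0.5  -0.02  0.19  0.59  0.04  0.2 ]
{"rotation": [0.015, 0.108, 0.322], "travel": [0.029, -0.004, 0.012], "jaw": 0.005} [ 0.51 -0.02  0.19  0.6   0.04  0.2 ]
{"rotation": [0.026, 0.142, 0.43], "travel": [0.038, -0.004, 0.015], "jaw": 0.005} [ 0.51 -0.01  0.2   0.61  0.04  0.2 ]
{"rotation": [0.039, 0.177, 0.539], "travel": [0.047, -0.004, 0.018], "jaw": 0.005} [ 0.52 -0.    0.2   0.62  0.04  0.2 ]
{"rotation": [0.055, 0.21, 0.648], "travel": [0.056, -0.004, 0.02], "jaw": 0.005} [0.53 0.   0.2  0.63 0.03 0.2 ]
{"rotation": [0.074, 0.243, 0.758], "travel": [0.065, -0.004, 0.021], "jaw": 0.005} [0.53 0.01 0.2  0.64 0.03 0.2 ]
{"rotation": [0.095, 0.275, 0.868], "travel": [0.073, -0.003
[... 1504 characters left out ...]
3], "travel": [0.147, 0.037, 0.008], "jaw": 0.005} [ 0.62  0.03  0.24  0.66 -0.01  0.15]
{"rotation": [0.688, 0.601, 2.36], "travel": [0.149, 0.042, 0.006], "jaw": 0.005} [ 0.62  0.02  0.24  0.66 -0.01  0.15]
{"rotation": [0.752, 0.612, 2.455], "travel": [0.15, 0.047, 0.003], "jaw": 0.005} [ 0.62  0.02  0.24  0.66 -0.01  0.14]
{"rotation": [0.819, 0.622, 2.549], "travel": [0.152, 0.052, 0.001], "jaw": 0.005} [ 0.63  0.01  0.25  0.65 -0.    0.14]
{"rotation": [0.891, 0.63, 2.641], "travel": [0.152, 0.057, -0.002], "jaw": 0.005} [ 0.63  0.01  0.25  0.65 -0.    0.14]
{"rotation": [0.968, 0.635, 2.731], "travel": [0.152, 0.063, -0.005], "jaw": 0.005} [0.64 0.01 0.25 0.65 0.   0.14]
28 rows total
```

Emit:
send_rows --motion '[{"rotation": [0.002,0.036,0.107],"travel": [0.01,-0.001,0.004],"jaw": 0.005},{"rotation": [0.008,0.072,0.214],"travel": [0.019,-0.003,0.008],"jaw": 0.005},{"rotation": [0.015,0.108,0.322],"travel": [0.029,-0.004,0.012],"jaw": 0.005},{"rotation": [0.026,0.142,0.43],"travel": [0.038,-0.004,0.015],"jaw": 0.005},{"rotation": [0.039,0.177,0.539],"travel": [0.047,-0.004,0.018],"jaw": 0.005},{"rotation": [0.055,0.21,0.648],"travel": [0.056,-0.004,0.02],"jaw": 0.005},{"rotation": [0.074,0.243,0.758],"travel": [0.065,-0.004,0.021],"jaw": 0.005},{"rotation": [0.095,0.275,0.868],"travel": [0.073,-0.003,0.022],"jaw": 0.005},{"rotation": [0.119,0.306,0.977],"travel": [0.082,-0.002,0.023],"jaw": 0.005},{"rotation": [0.146,0.336,1.087],"travel": [0.089,0,0.024],"jaw": 0.005},{"rotation": [0.175,0.365,1.197],"travel": [0.097,0.002,0.024],"jaw": 0.005},{"rotation": [0.208,0.393,1.307],"travel": [0.104,0.004,0.023],"jaw": 0.005}]'

```text
t: 16.57
tcp_pos: [0.5648, 0.029, 0.2191]
eef_rot: [0.844, -0.267, 0.108, -0.452]
wrist_force: [0.1, -1.4, -0.6]
width: 0.166
```

```bash
sed -i 's/min(26,len(out))/min(12,len(out))/' kin.py; python3 s5.py
```

```text
t 16.57 tcp [0.5648 0.029  0.2191] x [ 0.835 -0.548 -0.058] z [ 0.423  0.706 -0.568] j [-0.66   0.427  1.97   1.061  1.212  0.873] F [ 0.07 -1.37 -0.6 ] w 0.0146
1 [-0.67  0.49  2.14  1.64  1.13  2.12]
{"rotation": [0.026, 0.019, 0.112], "travel": [0.004, -0.005, 0.002], "jaw": 0.005} [0.57 0.03 0.22 0.67 0.   0.18]
{"rotation": [0.054, 0.036, 0.224], "travel": [0.008, -0.011, 0.004], "jaw": 0.005} [ 0.58  0.03  0.23  0.67 -0.    0.18]
{"rotation": [0.082, 0.051, 0.336], "travel": [0.013, -0.015, 0.005], "jaw": 0.005} [ 0.58  0.03  0.23  0.67 -0.    0.17]
{"rotation": [0.112, 0.064, 0.449], "travel": [0.017, -0.02, 0.006], "jaw": 0.005} [ 0.59  0.03  0.23  0.67 -0.01  0.17]
{"rotation": [0.142, 0.075, 0.562], "travel": [0.022, -0.024, 0.007], "jaw": 0.005} [ 0.59  0.03  0.23  0.67 -0.01  0.17]
{"rotation": [0.174, 0.085, 0.675], "travel": [0.027, -0.027, 0.007], "jaw": 0.005} [ 0.6   0.03  0.24  0.67 -0.01  0.16]
{"rotation": [0.207, 0.092, 0.788], "travel": [0.032, -0.03, 0.007], "jaw": 0.005} [ 0.61  0.03  0.24  0.67 -0.01  0.16]
{"rotation": [0.241, 0.098, 0.901], "travel": [0.038, -0.033, 0.007], "jaw": 0.005} [ 0.61  0.03  0.24  0.66 -0.01  0.15]
{"rotation": [0.276, 0.101, 1.014], "travel": [0.043, -0.035, 0.006], "jaw": 0.005} [ 0.62  0.03  0.24  0.66 -0.01  0.15]
{"rotation": [0.312, 0.103, 1.127], "travel": [0.049, -0.037, 0.005], "jaw": 0.005} [ 0.62  0.02  0.24  0.66 -0.01  0.15]
{"rotation": [0.349, 0.102, 1.24], "travel": [0.055, -0.038, 0.003], "jaw": 0.005} [ 0.63  0.02  0.25  0.66 -0.01  0.14]
{"rotation": [0.388, 0.099, 1.353], "travel": [0.061, -0.039, 0.001], "jaw": 0.005} [ 0.63  0.01  0.25  0.65 -0.    0.14]
15 rows total
```

Emit:
send_rows --motion '[{"rotation": [0.026,0.019,0.112],"travel": [0.004,-0.005,0.002],"jaw": 0.005},{"rotation": [0.054,0.036,0.224],"travel": [0.008,-0.011,0.004],"jaw": 0.005},{"rotation": [0.082,0.051,0.336],"travel": [0.013,-0.015,0.005],"jaw": 0.005},{"rotation": [0.112,0.064,0.449],"travel": [0.017,-0.02,0.006],"jaw": 0.005},{"rotation": [0.142,0.075,0.562],"travel": [0.022,-0.024,0.007],"jaw": 0.005},{"rotation": [0.174,0.085,0.675],"travel": [0.027,-0.027,0.007],"jaw": 0.005},{"rotation": [0.207,0.092,0.788],"travel": [0.032,-0.03,0.007],"jaw": 0.005},{"rotation": [0.241,0.098,0.901],"travel": [0.038,-0.033,0.007],"jaw": 0.005},{"rotation": [0.276,0.101,1.014],"travel": [0.043,-0.035,0.006],"jaw": 0.005},{"rotation": [0.312,0.103,1.127],"travel": [0.049,-0.037,0.005],"jaw": 0.005},{"rotation": [0.349,0.102,1.24],"travel": [0.055,-0.038,0.003],"jaw": 0.005},{"rotation": [0.388,0.099,1.353],"travel": [0.061,-0.039,0.001],"jaw": 0.005}]'

```text
t: 17.57
tcp_pos: [0.6301, 0.0135, 0.2472]
eef_rot: [-0.389, 0.73, 0.114, 0.55]
wrist_force: [0.1, 0.5, -0.9]
width: 0.166
```

Run:
```python
from kin import *
st(); delta(*place2(np.radians(35),(.6478,.0055,.235),np.radians(20),0))
```

```text
t 17.57 tcp [0.6301 0.0135 0.2472] x [-0.093 -0.444 -0.891] z [ 0.715  0.594 -0.37 ] j [-0.672  0.475  2.106  1.531  1.144  1.894] F [ 0.09  0.46 -0.87] w 0.0146
rot [0.081, -0.0185, 0.315] travel [0.0128, -0.0136, 0.0026] | deg 18.7 mm 18.9 rows 2.6
```

Emit:
send_rows --motion '[{"rotation": [0.027,-0.006,0.105],"travel": [0.0,-0.005,0.001],"jaw": 0.005},{"rotation": [0.054,-0.012,0.21],"travel": [0.006,-0.01,0.002],"jaw": 0.005},{"rotation": [0.081,-0.0185,0.315],"travel": [0.0128,-0.0136,0.0026],"jaw": 0.005},{"rotation": [0.081,-0.0185,0.315],"travel": [0.0128,-0.0136,0.0026],"jaw": 0.005},{"rotation": [0.081,-0.0185,0.315],"travel": [0.0128,-0.0136,0.0026],"jaw": 0.005}]'

```text
t: 17.98
tcp_pos: [0.64, 0.0004, 0.2381]
eef_rot: [-0.247, 0.781, 0.172, 0.547]
wrist_force: [0.6, -0.5, -0.0]
width: 0.166
```

Run:
```python
from foot import *
st(); delta(*place2(np.radians(35),(.6478,.0055,.235),np.radians(20),0))
w,R,p=meas();t=ctrl.grab_frame("top");s=ctrl.grab_frame("side")
a=np.radians(20);ax=np.cos(a)*R[:,0]+np.sin(a)*R[:,2];ct=p+.0098*R[:,2]
for n,f,fi in(("wrist",w,1),("side",s,0),("top",t,0)): print(n,proj(f,ct+.105*ax,fi),proj(f,ct-.03*ax,fi))
print("model foot",ct+.105*ax)
cv2.imwrite("pics/w8.png",np.hstack([cv2.resize(w["pixels"][40:240,180:340],None,fx=2,fy=2),cv2.resize(s["pixels"][90:290,200:360],None,fx=2,fy=2,interpolation=cv2.INTER_CUBIC)]))
for r in (70,74,76,80,90): print(r,w["pixels"][r,240:280].astype(int).sum(1).tolist())
for r in range(160,192,3): print(r,s["pixels"][r,258:290].astype(int).sum(1).tolist())
```

```text
t 17.98 tcp [6.400e-01 4.000e-04 2.381e-01] x [-0.28  -0.198 -0.94 ] z [ 0.769  0.54  -0.343] j [-0.675  0.511  2.144  1.651  1.131  2.089] F [ 0.57 -0.53 -0.04] w 0.0146
rot [0.0008, -0.0005, 0.0019] travel [-0.0003, -0.0004, 0.0] | deg 0.1 mm 0.4 rows 0.0
red rows 222 290 col by row [(225, np.float64(257.0), np.int64(25)), (240, np.float64(257.0), np.int64(23)), (255, np.float64(257.0), np.int64(23)), (270, np.float64(256.5), np.int64(22))]
wrist [255.90629942  72.47220255] [256.23197921 289.77694788]
side [274.0786498  182.23187472] [275.61660519 116.27745944]
top [277.28155932 158.72304463] [281.57296088 139.04390455]
model foot [0.64780933 0.00545465 0.1300925 ]
70 [471, 578, 570, 504, 665, 696, 696, 693, 691, 694, 695, 695, 695, 694, 693, 693, 694, 695, 696, 697, 698, 699, 699, 701, 703, 703, 701, 702, 702, 702, 702, 677, 508, 474, 480, 467, 382, 300, 278, 264]
74 [446, 447, 446, 447, 447, 445, 442, 442, 443, 443, 443, 500, 698, 699, 698, 699, 699, 701, 701, 699, 700, 701, 701, 702, 703, 703, 703, 704, 706, 504, 458, 439, 331, 270, 277, 290, 301, 310, 318, 323]
76 [450, 447, 44
[... 1699 characters left out ...]
247, 150, 162, 167, 203, 197, 191, 205, 188]
181 [260, 250, 252, 267, 261, 276, 274, 222, 175, 170, 183, 169, 169, 181, 155, 155, 298, 345, 411, 434, 447, 333, 197, 135, 135, 159, 180, 195, 184, 180, 177, 193]
184 [348, 280, 291, 281, 259, 266, 190, 114, 109, 115, 103, 107, 123, 122, 120, 121, 318, 383, 434, 439, 445, 300, 171, 115, 105, 191, 180, 183, 186, 188, 195, 181]
187 [389, 404, 405, 409, 399, 362, 209, 167, 204, 196, 195, 201, 198, 195, 198, 195, 177, 163, 172, 168, 178, 174, 163, 184, 185, 166, 180, 184, 180, 189, 182, 185]
190 [386, 378, 382, 392, 405, 268, 188, 189, 179, 166, 170, 163, 156, 133, 106, 117, 100, 95, 96, 97, 92, 100, 132, 136, 159, 157, 166, 174, 192, 203, 203, 165]
```

View pics/w8.png

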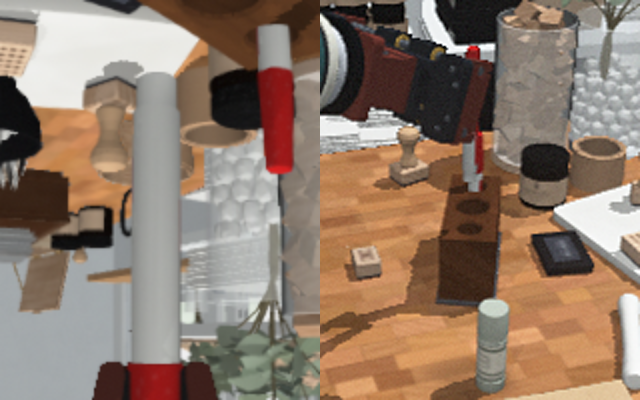

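Same geometry as the first time: the foot in the side view is at column 274, and the model says 274.1. I'll lower it.

Run:
```python
from kin import *
for z in (.185,.165,.145,.130,.120,.1165): delta(*place2(np.radians(35),(.6478,.0046,z),np.radians(20),0))
```

```text
rot [0.0004, 0.0001, 0.0029] travel [0.0476, -0.0006, 0.0166] | deg 0.2 mm 50.4 rows 1.2
rot [0.0004, 0.0001, 0.0029] travel [0.0664, -0.0005, 0.0235] | deg 0.2 mm 70.4 rows 1.7
rot [0.0004, 0.0001, 0.0029] travel [0.0851, -0.0005, 0.0303] | deg 0.2 mm 90.4 rows 2.2
rot [0.0004, 0.0001, 0.0029] travel [0.0992, -0.0004, 0.0355] | deg 0.2 mm 105.4 rows 2.5
rot [0.0004, 0.0001, 0.0029] travel [0.1086, -0.0004, 0.0389] | deg 0.2 mm 115.4 rows 2.8
rot [0.0004, 0.0001, 0.0029] travel [0.1119, -0.0004, 0.0401] | deg 0.2 mm 118.9 rows 2.9
```

Emit:
send_rows --motion '[{"rotation": [0,0,0.003],"travel": [0.02,0,0.007],"jaw": 0.005},{"rotation": [0,0,0.003],"travel": [0.036,0,0.0125],"jaw": 0.005},{"rotation": [0,0,0.003],"travel": [0.0476,-0.0005,0.0166],"jaw": 0.005},{"rotation": [0,0,0.003],"travel": [0.054,-0.0005,0.019],"jaw": 0.005},{"rotation": [0,0,0.003],"travel": [0.06,-0.0005,0.0212],"jaw": 0.005},{"rotation": [0,0,0.003],"travel": [0.0664,-0.0005,0.0235],"jaw": 0.005}]'

```text
t: 18.63
tcp_pos: [0.6405, -0.0007, 0.1684]
eef_rot: [-0.247, 0.781, 0.172, 0.547]
wrist_force: [0.6, 0.4, -0.3]
width: 0.162
```

Run:
```python
from kin import *
st()
for z in (.145,.130,.120,.1165): delta(*place2(np.radians(35),(.6478,.0046,z),np.radians(20),0))
s=ctrl.grab_frame("side")
cv2.imwrite("pics/s9.png",cv2.resize(s["pixels"][90:290,200:360],None,fx=2.5,fy=2.5,interpolation=cv2.INTER_CUBIC))
```

```text
t 18.63 tcp [ 0.6405 -0.0007  0.1684] x [-0.279 -0.197 -0.94 ] z [ 0.77   0.539 -0.341] j [-0.677  0.681  2.166  1.737  1.156  1.88 ] F [ 0.59  0.4  -0.34] w 0.0142
rot [0.0004, 0.0007, 0.0013] travel [0.0189, 0.0002, 0.0067] | deg 0.1 mm 20.0 rows 0.5
rot [0.0004, 0.0007, 0.0013] travel [0.033, 0.0002, 0.0118] | deg 0.1 mm 35.0 rows 0.8
rot [0.0004, 0.0007, 0.0013] travel [0.0424, 0.0002, 0.0152] | deg 0.1 mm 45.0 rows 1.1
rot [0.0004, 0.0007, 0.0013] travel [0.0457, 0.0002, 0.0164] | deg 0.1 mm 48.5 rows 1.2
```

View pics/s9.png

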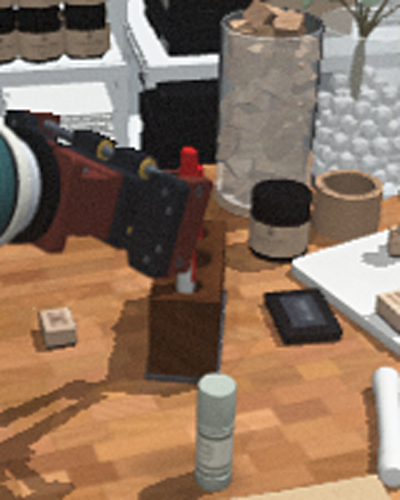

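The foot is in the right well at (184,287), with no contact force. I'll lower it, release and back out.

Emit:
send_rows --motion '[{"rotation": [0,0.001,0.001],"travel": [0.01,0,0.0036],"jaw": 0.005},{"rotation": [0,0.001,0.001],"travel": [0.019,0,0.0067],"jaw": 0.005},{"rotation": [0,0.001,0.001],"travel": [0.028,0,0.01],"jaw": 0.005},{"rotation": [0,0.001,0.001],"travel": [0.036,0,0.013],"jaw": 0.005},{"rotation": [0,0.001,0.001],"travel": [0.042,0,0.015],"jaw": 0.005},{"rotation": [0,0.001,0.001],"travel": [0.0455,0,0.0164],"jaw": 0.005},{"rotation": [0,0.001,0.001],"travel": [0.0455,0,0.0164],"jaw": 0.005}]'

```text
t: 19.27
tcp_pos: [0.6401, -0.0009, 0.1182]
eef_rot: [-0.246, 0.782, 0.173, 0.546]
wrist_force: [-0.2, -0.6, -0.0]
width: 0.166
```

Emit:
send_rows --motion '[{"rotation": [0,0,0],"travel": [0,0,0],"jaw": 0.034},{"rotation": [0,0,0],"travel": [0,0,0],"jaw": 0.034},{"rotation": [0,0,0],"travel": [0,0,0],"jaw": 0.034},{"rotation": [0,0,0],"travel": [0,0,0],"jaw": 0.034},{"rotation": [0,0,0],"travel": [0,0,-0.02],"jaw": 0.034},{"rotation": [0,0,0],"travel": [0,0,-0.05],"jaw": 0.034},{"rotation": [0,0,0],"travel": [0,0,-0.085],"jaw": 0.034},{"rotation": [0,0,0],"travel": [0,0,-0.11],"jaw": 0.034},{"rotation": [0,0,0],"travel": [-0.04,0,-0.11],"jaw": 0.034},{"rotation": [0,0,0],"travel": [-0.07,0,-0.11],"jaw": 0.05}]'

```text
t: 20.1
tcp_pos: [0.5751, -0.0493, 0.2223]
eef_rot: [-0.243, 0.783, 0.173, 0.546]
wrist_force: [-0.0, -0.5, -0.2]
width: 0.429
```

Run:
```python
from kin import *
st()
s=ctrl.grab_frame("side");t=ctrl.grab_frame("top")
a=cv2.resize(s["pixels"][80:290,180:380],None,fx=2,fy=2,interpolation=cv2.INTER_CUBIC)
b=cv2.resize(t["pixels"][100:310,170:370],None,fx=2,fy=2,interpolation=cv2.INTER_CUBIC)
cv2.imwrite("pics/st10.png",np.hstack([a,b]))
C=cloud(t);m=(C[...,2]>.08)&(C[...,2]<.095);m2=np.zeros_like(m);m2[150:190,325:355]=m[150:190,325:355];print("glue",C[m2].mean(0),C[m2].min(0),C[m2].max(0))
n=[-.27,-.963]  # tool x options: caddy axis +-, tool down
for xx in ([.27,.963,0],[-.27,-.963,0]):
  for nm,P in (("place",(.6597,.0485,.12)),("pick",(.6405,-.1345,.12))):
    for q in ik(pose(xx,[0,0,-1]),P,n=15): print(nm,xx,q.round(2))
```

```text
t 20.1 tcp [ 0.5751 -0.0493  0.2223] x [-0.285 -0.191 -0.939] z [ 0.771  0.536 -0.343] j [-0.882  0.536  2.211  1.505  1.217  1.998] F [-0.05 -0.49 -0.18] w 0.0377
glue [ 0.6404634  -0.13425193  0.08602254] [ 0.62809372 -0.14788744  0.08021864] [ 0.65292751 -0.12154902  0.0896724 ]
place [0.27, 0.963, 0] [-0.03  0.56  1.49 -0.    1.1   0.24]
pick [0.27, 0.963, 0] [-0.31  0.55  1.5  -0.    1.09 -0.04]
place [-0.27, -0.963, 0] [-0.03  0.56  1.49 -0.    1.1  -2.9 ]
```

View pics/st10.png

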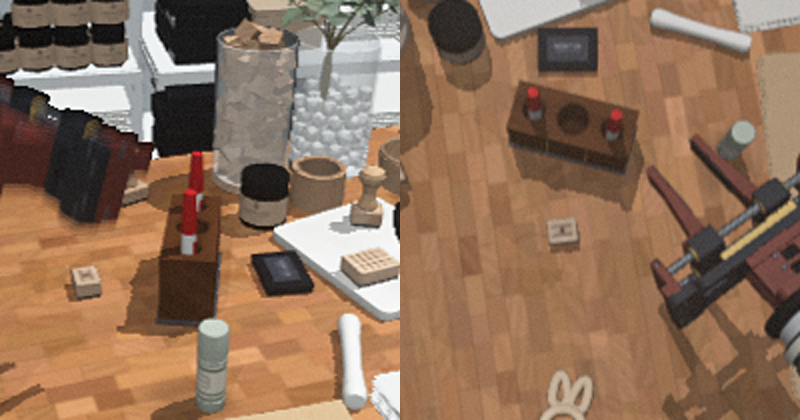

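Both markers stand in the outer wells, caps at (533,90) and (614,117) in the right half. Next, the glue stick.

```bash
cat > s6.py <<'E'
from kin import *
st();R,p,s=cur();q0=s["joints"]
q=ik(pose([.27,.963,0],[0,0,-1]),(.6405,-.1343,.17),n=15)[0]; qm=ik(R,p+[-.02,-.04,.06],q0=q0);
import sys
pathrows([q0]+([qm[0]] if len(sys.argv)>1 and qm else [])+[q],.07)
E
python3 s6.py v
```

```text
t 20.2 tcp [ 0.576  -0.0469  0.2256] x [-0.277 -0.199 -0.94 ] z [ 0.771  0.538 -0.341] j [-0.877  0.53   2.21   1.506  1.218  1.995] F [ 0.33 -0.3  -0.68] w 0.0452
{"rotation": [0.0, -0.007, -0.001], "travel": [-0.024, -0.013, -0.029], "jaw": 0.07} [ 0.57 -0.07  0.26  0.58 -0.06  0.25]
{"rotation": [-0.043, 0.025, -0.102], "travel": [-0.038, -0.014, -0.051], "jaw": 0.07} [ 0.56 -0.08  0.28  0.56 -0.07  0.27]
{"rotation": [-0.088, 0.047, -0.204], "travel": [-0.032, -0.007, -0.046], "jaw": 0.07} [ 0.55 -0.07  0.27  0.56 -0.06  0.27]
{"rotation": [-0.133, 0.066, -0.306], "travel": [-0.026, -0.0, -0.041], "jaw": 0.07} [ 0.55 -0.06  0.26  0.56 -0.06  0.26]
{"rotation": [-0.179, 0.083, -0.409], "travel": [-0.02, 0.006, -0.036], "jaw": 0.07} [ 0.55 -0.06  0.26  0.56 -0.05  0.25]
{"rotation": [-0.227, 0.097, -0.512], "travel": [-0.014, 0.012, -0.032], "jaw": 0.07} [ 0.55 -0.05  0.25  0.55 -0.05  0.24]
{"rotation": [-0.275, 0.108, -0.615], "travel": [-0.007, 0.017, -0.029], "jaw": 0.07} [ 0.55 -0.05  0.24  0.55 -0.04  0.24]
{"rotation": [-0.324, 0.117, -0.717], "travel": [-0.0, 0.021, -0.026], "jaw": 0.07} [ 0.54 -0.04  0.23  0.55 -0.04  0.23]
{"rotation": [-0.374, 0.123, -0.82], "travel": [0.006, 0.025, -0.023], "jaw": 0.07} [ 0.54 -0.04  0.23  0.55 -0.03  0.22]
{"rotation": [-0.426, 0.127, -0.923], "travel": [0.013, 0.028, -0.021], "jaw": 0.07} [ 0.54 -0.04  0.22  0.54 -0.03  0.21]
{"rotation": [-0.478, 0.128, -1.025], "travel": [0.02, 0.03, -0.019], "jaw": 0.07} [ 0.54 -0.04  0.21  0.54 -0.03  0.21]
{"rotation": [-0.531, 0.126, -1.127], "travel": [0.026, 0.031, -0.018], "jaw": 0.07} [ 0.54 -0.04  0.21  0.54 -0.03  0.2 ]
35 rows total
```

Emit:
send_rows --motion '[{"rotation": [0.0,-0.007,-0.001],"travel": [-0.024,-0.013,-0.029],"jaw": 0.07},{"rotation": [-0.043,0.025,-0.102],"travel": [-0.038,-0.014,-0.051],"jaw": 0.07},{"rotation": [-0.088,0.047,-0.204],"travel": [-0.032,-0.007,-0.046],"jaw": 0.07},{"rotation": [-0.133,0.066,-0.306],"travel": [-0.026,0,-0.041],"jaw": 0.07},{"rotation": [-0.179,0.083,-0.409],"travel": [-0.02,0.006,-0.036],"jaw": 0.07},{"rotation": [-0.227,0.097,-0.512],"travel": [-0.014,0.012,-0.032],"jaw": 0.07},{"rotation": [-0.275,0.108,-0.615],"travel": [-0.007,0.017,-0.029],"jaw": 0.07},{"rotation": [-0.324,0.117,-0.717],"travel": [0,0.021,-0.026],"jaw": 0.07},{"rotation": [-0.374,0.123,-0.82],"travel": [0.006,0.025,-0.023],"jaw": 0.07},{"rotation": [-0.426,0.127,-0.923],"travel": [0.013,0.028,-0.021],"jaw": 0.07},{"rotation": [-0.478,0.128,-1.025],"travel": [0.02,0.03,-0.019],"jaw": 0.07},{"rotation": [-0.531,0.126,-1.127],"travel": [0.026,0.031,-0.018],"jaw": 0.07}]'

```text
t: 21.2
tcp_pos: [0.5365, -0.0357, 0.2062]
eef_rot: [0.76, -0.49, -0.029, -0.426]
wrist_force: [-0.2, 0.4, -0.1]
width: 0.8
```

```bash
sed -i 's/,.17),n=15/,.21),n=15/' s6.py; python3 s6.py
```

```text
t 21.2 tcp [ 0.5365 -0.0357  0.2062] x [ 0.519 -0.72  -0.461] z [ 0.373  0.676 -0.636] j [-0.759  0.427  1.916  0.901  1.262  1.455] F [-0.19  0.39 -0.11] w 0.0702
{"rotation": [-0.044, -0.005, -0.108], "travel": [0.002, 0.004, 0.003], "jaw": 0.07} [ 0.54 -0.04  0.2   0.54 -0.03  0.19]
{"rotation": [-0.088, -0.011, -0.217], "travel": [0.004, 0.007, 0.005], "jaw": 0.07} [ 0.54 -0.04  0.2   0.54 -0.03  0.19]
{"rotation": [-0.131, -0.02, -0.325], "travel": [0.007, 0.01, 0.007], "jaw": 0.07} [ 0.53 -0.04  0.19  0.54 -0.03  0.19]
{"rotation": [-0.174, -0.031, -0.433], "travel": [0.011, 0.013, 0.008], "jaw": 0.07} [ 0.54 -0.04  0.19  0.54 -0.03  0.18]
{"rotation": [-0.216, -0.044, -0.54], "travel": [0.015, 0.015, 0.008], "jaw": 0.07} [ 0.54 -0.04  0.18  0.54 -0.04  0.18]
{"rotation": [-0.258, -0.059, -0.647], "travel": [0.019, 0.016, 0.009], "jaw": 0.07} [ 0.54 -0.05  0.18  0.54 -0.04  0.17]
{"rotation": [-0.3, -0.076, -0.754], "travel": [0.024, 0.018, 0.009], "jaw": 0.07} [ 0.54 -0.05  0.18  0.54 -0.04  0.17]
{"rotation": [-0.342, -0.095, -0.86], "travel": [0.029, 0.018, 0.008], "jaw": 0.07} [ 0.54 -0.05  0.18  0.54 -0.05  0.17]
{"rotation": [-0.384, -0.117, -0.966], "travel": [0.035, 0.018, 0.007], "jaw": 0.07} [ 0.54 -0.06  0.17  0.54 -0.05  0.17]
{"rotation": [-0.425, -0.14, -1.071], "travel": [0.041, 0.017, 0.006], "jaw": 0.07} [ 0.55 -0.06  0.17  0.55 -0.06  0.16]
{"rotation": [-0.467, -0.165, -1.175], "travel": [0.048, 0.015, 0.004], "jaw": 0.07} [ 0.55 -0.07  0.17  0.55 -0.07  0.16]
{"rotation": [-0.508, -0.193, -1.278], "travel": [0.054, 0.012, 0.002], "jaw": 0.07} [ 0.56 -0.08  0.17  0.56 -0.07  0.16]
22 rows total
```

Emit:
send_rows --motion '[{"rotation": [-0.044,-0.005,-0.108],"travel": [0.002,0.004,0.003],"jaw": 0.06},{"rotation": [-0.088,-0.011,-0.217],"travel": [0.004,0.007,0.005],"jaw": 0.06},{"rotation": [-0.131,-0.02,-0.325],"travel": [0.007,0.01,0.007],"jaw": 0.06},{"rotation": [-0.174,-0.031,-0.433],"travel": [0.011,0.013,0.008],"jaw": 0.06},{"rotation": [-0.216,-0.044,-0.54],"travel": [0.015,0.015,0.008],"jaw": 0.06},{"rotation": [-0.258,-0.059,-0.647],"travel": [0.019,0.016,0.009],"jaw": 0.06},{"rotation": [-0.3,-0.076,-0.754],"travel": [0.024,0.018,0.009],"jaw": 0.06},{"rotation": [-0.342,-0.095,-0.86],"travel": [0.029,0.018,0.008],"jaw": 0.06},{"rotation": [-0.384,-0.117,-0.966],"travel": [0.035,0.018,0.007],"jaw": 0.06},{"rotation": [-0.425,-0.14,-1.071],"travel": [0.041,0.017,0.006],"jaw": 0.06},{"rotation": [-0.467,-0.165,-1.175],"travel": [0.048,0.015,0.004],"jaw": 0.06},{"rotation": [-0.508,-0.193,-1.278],"travel": [0.054,0.012,0.002],"jaw": 0.06}]'

```text
t: 22.2
tcp_pos: [0.5555, -0.075, 0.1717]
eef_rot: [0.969, 0.119, 0.045, -0.209]
wrist_force: [-0.1, -0.4, -0.1]
width: 0.689
```

```bash
sed -i 's/,.21),n=15/,.17),n=15/' s6.py; python3 s6.py
```

```text
t 22.2 tcp [ 0.5555 -0.075   0.1717] x [0.967 0.212 0.138] z [ 0.038  0.417 -0.908] j [-0.516  0.445  1.646  0.411  1.265  0.642] F [-0.07 -0.42 -0.06] w 0.0605
{"rotation": [-0.037, -0.028, -0.11], "travel": [0.003, 0.008, 0.001], "jaw": 0.07} [ 0.56 -0.08  0.17  0.56 -0.08  0.16]
{"rotation": [-0.073, -0.058, -0.22], "travel": [0.008, 0.017, 0.0], "jaw": 0.07} [ 0.57 -0.09  0.17  0.57 -0.08  0.16]
{"rotation": [-0.107, -0.09, -0.329], "travel": [0.013, 0.025, -0.0], "jaw": 0.07} [ 0.57 -0.09  0.16  0.57 -0.09  0.15]
{"rotation": [-0.139, -0.124, -0.439], "travel": [0.019, 0.034, -0.002], "jaw": 0.07} [ 0.58 -0.1   0.16  0.58 -0.1   0.15]
{"rotation": [-0.17, -0.159, -0.548], "travel": [0.026, 0.042, -0.004], "jaw": 0.07} [ 0.59 -0.11  0.16  0.59 -0.11  0.15]
{"rotation": [-0.2, -0.197, -0.658], "travel": [0.034, 0.05, -0.006], "jaw": 0.07} [ 0.6  -0.11  0.16  0.6  -0.11  0.15]
{"rotation": [-0.229, -0.236, -0.766], "travel": [0.043, 0.057, -0.01], "jaw": 0.07} [ 0.61 -0.12  0.16  0.61 -0.12  0.15]
{"rotation": [-0.256, -0.277, -0.875], "travel": [0.053, 0.065, -0.013], "jaw": 0.07} [ 0.62 -0.13  0.17  0.62 -0.13  0.16]
{"rotation": [-0.282, -0.321, -0.982], "travel": [0.064, 0.071, -0.018], "jaw": 0.07} [ 0.63 -0.13  0.17  0.63 -0.13  0.16]
{"rotation": [-0.294, -0.343, -1.036], "travel": [0.069, 0.074, -0.02], "jaw": 0.07} [ 0.64 -0.13  0.17  0.64 -0.13  0.16]
10 rows total
```

Emit:
send_rows --motion '[{"rotation": [-0.037,-0.028,-0.11],"travel": [0.003,0.008,0.001],"jaw": 0.06},{"rotation": [-0.073,-0.058,-0.22],"travel": [0.008,0.017,0.0],"jaw": 0.06},{"rotation": [-0.107,-0.09,-0.329],"travel": [0.013,0.025,0],"jaw": 0.06},{"rotation": [-0.139,-0.124,-0.439],"travel": [0.019,0.034,-0.002],"jaw": 0.06},{"rotation": [-0.17,-0.159,-0.548],"travel": [0.026,0.042,-0.004],"jaw": 0.06},{"rotation": [-0.2,-0.197,-0.658],"travel": [0.034,0.05,-0.006],"jaw": 0.06},{"rotation": [-0.229,-0.236,-0.766],"travel": [0.043,0.057,-0.01],"jaw": 0.06},{"rotation": [-0.256,-0.277,-0.875],"travel": [0.053,0.065,-0.013],"jaw": 0.06},{"rotation": [-0.282,-0.321,-0.982],"travel": [0.064,0.071,-0.018],"jaw": 0.06},{"rotation": [-0.294,-0.343,-1.036],"travel": [0.069,0.074,-0.02],"jaw": 0.06},{"rotation": [-0.294,-0.343,-1.036],"travel": [0.069,0.074,-0.02],"jaw": 0.06}]'

```text
t: 23.12
tcp_pos: [0.6407, -0.1332, 0.1696]
eef_rot: [0.795, 0.606, -0.0, 0.0]
wrist_force: [-0.6, 0.3, 0.3]
width: 0.683
```

Run:
```python
from kin import *
st()
for z in (.12,.086): delta(pose([.27,.963,0],[0,0,-1]),(.6405,-.1343,z))
f=ctrl.grab_frame("wrist");cv2.imwrite("pics/w11.png",f["pixels"])
```

```text
t 23.12 tcp [ 0.6407 -0.1332  0.1696] x [ 0.265  0.964 -0.   ] z [ 0. -0. -1.] j [-0.31   0.496  1.46  -0.     1.186 -0.042] F [-0.59  0.32  0.29] w 0.06
rot [0.0001, 0.0003, 0.0051] travel [-0.0011, 0.0001, 0.0496] | deg 0.3 mm 49.6 rows 1.2
rot [0.0001, 0.0003, 0.0051] travel [-0.0011, 0.0001, 0.0836] | deg 0.3 mm 83.6 rows 2.0
```

View pics/w11.png

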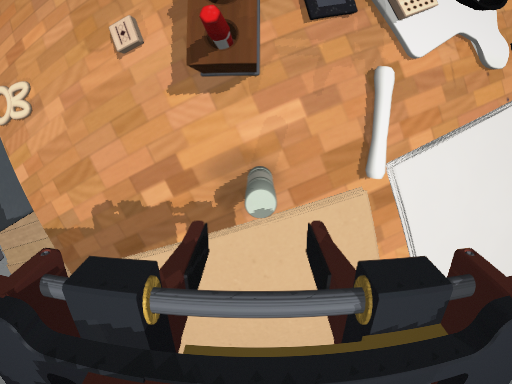

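The glue stick (260,203) is centred between the fingers. I'll go down and grip its top 15 mm.

Emit:
send_rows --force 20 --motion '[{"rotation": [0,0,0.005],"travel": [-0.001,0,0.03],"jaw": 0.06},{"rotation": [0,0,0.005],"travel": [-0.001,0,0.055],"jaw": 0.06},{"rotation": [0,0,0.005],"travel": [-0.001,0,0.075],"jaw": 0.06},{"rotation": [0,0,0.005],"travel": [-0.001,0,0.084],"jaw": 0.06},{"rotation": [0,0,0.005],"travel": [-0.001,0,0.084],"jaw": 0.06},{"rotation": [0,0,0.005],"travel": [-0.001,0,0.084],"jaw": 0.015},{"rotation": [0,0,0.005],"travel": [-0.001,0,0.084],"jaw": 0.015},{"rotation": [0,0,0.005],"travel": [-0.001,0,0.084],"jaw": 0.015},{"rotation": [0,0,0.005],"travel": [-0.001,0,0.084],"jaw": 0.015},{"rotation": [0,0,0.005],"travel": [-0.001,0,0.084],"jaw": 0.015},{"rotation": [0,0,0.005],"travel": [-0.001,0,0.084],"jaw": 0.015}]'

```text
t: 24.08
tcp_pos: [0.6399, -0.1341, 0.0862]
eef_rot: [0.798, 0.603, 0.0, -0.0]
wrist_force: [-0.6, -0.6, 2.6]
width: 0.311
```

Run:
```python
from kin import *
st()
R=pose([.27,.963,0],[0,0,-1])
for P in ((.6405,-.1343,.26),(.6597,.0483,.26)): delta(R,P)
```

```text
t 24.08 tcp [ 0.6399 -0.1341  0.0862] x [0.273 0.962 0.001] z [ 0.     0.001 -1.   ] j [-3.130e-01  5.870e-01  1.532e+00  1.000e-03  1.023e+00 -3.600e-02] F [-0.59 -0.64  2.64] w 0.0273
rot [-0.0001, -0.0008, -0.0037] travel [0.0001, 0.0006, -0.1738] | deg 0.2 mm 173.8 rows 4.2
rot [-0.0001, -0.0008, -0.0037] travel [0.181, -0.0309, -0.1737] | deg 0.2 mm 252.8 rows 6.1
```

Emit:
send_rows --motion '[{"rotation": [0,0,0],"travel": [0,0,-0.025],"jaw": 0.015},{"rotation": [0,0,0],"travel": [0,0,-0.06],"jaw": 0.015},{"rotation": [0,0,0],"travel": [0,0,-0.1],"jaw": 0.015},{"rotation": [0,0,0],"travel": [0,0,-0.14],"jaw": 0.015},{"rotation": [0,0,-0.002],"travel": [0,0,-0.174],"jaw": 0.015},{"rotation": [0,0,-0.004],"travel": [0.03,-0.005,-0.174],"jaw": 0.015},{"rotation": [0,0,-0.004],"travel": [0.07,-0.012,-0.174],"jaw": 0.015},{"rotation": [0,0,-0.004],"travel": [0.11,-0.019,-0.174],"jaw": 0.015},{"rotation": [0,0,-0.004],"travel": [0.15,-0.026,-0.174],"jaw": 0.015},{"rotation": [0,0,-0.004],"travel": [0.172,-0.03,-0.174],"jaw": 0.015},{"rotation": [0,0,-0.004],"travel": [0.181,-0.031,-0.174],"jaw": 0.015},{"rotation": [0,0,-0.004],"travel": [0.181,-0.031,-0.174],"jaw": 0.015}]'

```text
t: 25.08
tcp_pos: [0.6595, 0.0504, 0.2603]
eef_rot: [0.796, 0.605, 0.0, -0.0]
wrist_force: [-0.0, -0.6, -0.8]
width: 0.308
```

Run:
```python
from kin import *
st()
R=pose([.27,.963,0],[0,0,-1])
for z in (.26,.165,.135,.099): delta(R,(.6597,.0483,z))
s=ctrl.grab_frame("side");t=ctrl.grab_frame("top");w=ctrl.grab_frame("wrist")
a=cv2.resize(s["pixels"][80:290,180:380],None,fx=2,fy=2,interpolation=cv2.INTER_CUBIC)
b=cv2.resize(w["pixels"][0:384],None,fx=1.09,fy=1.09)[:420,70:470]
cv2.imwrite("pics/st12.png",np.hstack([a,b]))
R,p,_=cur()
ft=p+np.array([0,0,-.0862]);print("foot side px",proj(s,ft),"M mouth side",proj(s,[.6597,.0483,.08]))
```

```text
t 25.08 tcp [0.6595 0.0504 0.2603] x [0.267 0.964 0.001] z [ 0.     0.001 -1.   ] j [-2.900e-02  4.290e-01  1.338e+00  1.000e-03  1.375e+00  2.410e-01] F [-0.01 -0.61 -0.83] w 0.027
rot [-0.0, -0.001, 0.0033] travel [-0.002, 0.0007, 0.0003] | deg 0.2 mm 2.1 rows 0.1
rot [-0.0, -0.001, 0.0033] travel [-0.0021, 0.0007, 0.0953] | deg 0.2 mm 95.4 rows 2.3
rot [-0.0, -0.001, 0.0033] travel [-0.0021, 0.0007, 0.1253] | deg 0.2 mm 125.4 rows 3.0
rot [-0.0, -0.001, 0.0033] travel [-0.0021, 0.0007, 0.1613] | deg 0.2 mm 161.4 rows 3.9Traceback (most recent call last):
  File "<stdin>", line 8, in <module>
    return _nx.concatenate(arrs, 1, dtype=dtype, casting=casting)
           ~~~~~~~~~~~~~~~^^^^^^^^^^^^^^^^^^^^^^^^^^^^^^^^^^^^^^^
ValueError: all the input array dimensions except for the concatenation axis must match exactly, but along dimension 0, the array at index 0 has size 420 and the array at index 1 has size 419
```

Emit:
send_rows --motion '[{"rotation": [0,-0.001,0.003],"travel": [-0.002,0.0007,0.02],"jaw": 0.015},{"rotation": [0,-0.001,0.003],"travel": [-0.002,0.0007,0.045],"jaw": 0.015},{"rotation": [0,-0.001,0.003],"travel": [-0.002,0.0007,0.068],"jaw": 0.015},{"rotation": [0,-0.001,0.003],"travel": [-0.002,0.0007,0.078],"jaw": 0.015},{"rotation": [0,-0.001,0.003],"travel": [-0.002,0.0007,0.082],"jaw": 0.015}]'

```text
t: 25.65
tcp_pos: [0.6581, 0.043, 0.176]
eef_rot: [0.798, 0.602, -0.002, -0.001]
wrist_force: [-0.1, 0.2, -0.3]
width: 0.306
```

Run:
```python
from kin import *
st()
R=pose([.27,.963,0],[0,0,-1])
for z in (.16,.135,.103): delta(R,(.6597,.0483,z))
s=ctrl.grab_frame("side");w=ctrl.grab_frame("wrist")
cv2.imwrite("pics/s13.png",cv2.resize(s["pixels"][100:260,210:350],None,fx=4,fy=4,interpolation=cv2.INTER_CUBIC)[:600])
cv2.imwrite("pics/w13.png",w["pixels"])
R,p,_=cur()
ft=p+np.array([0,0,-.0862]);print("foot side px",proj(s,ft),"M mouth side",proj(s,[.6597,.0483,.08]))
```

```text
t 25.65 tcp [0.6581 0.043  0.176 ] x [ 0.275  0.961 -0.003] z [-0.004 -0.001 -1.   ] j [-0.039  0.499  1.436 -0.002  1.21   0.241] F [-0.07  0.21 -0.29] w 0.0269
rot [-0.004, 0.0025, -0.0054] travel [0.0056, 0.0001, 0.016] | deg 0.4 mm 17.0 rows 0.4
rot [-0.004, 0.0025, -0.0054] travel [0.0057, 0.0002, 0.041] | deg 0.4 mm 41.4 rows 1.0
rot [-0.004, 0.0025, -0.0054] travel [0.0058, 0.0003, 0.073] | deg 0.4 mm 73.3 rows 1.8
foot side px [275.6623396  189.08805834] M mouth side [275.18812466 192.77908223]
```

View pics/s13.png

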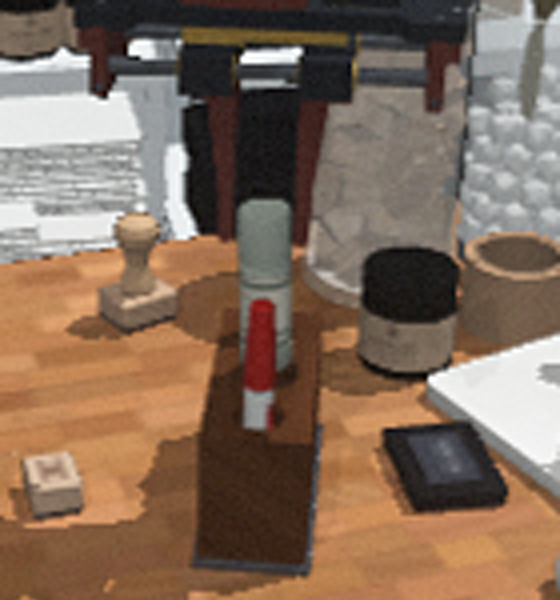

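View pics/w13.png

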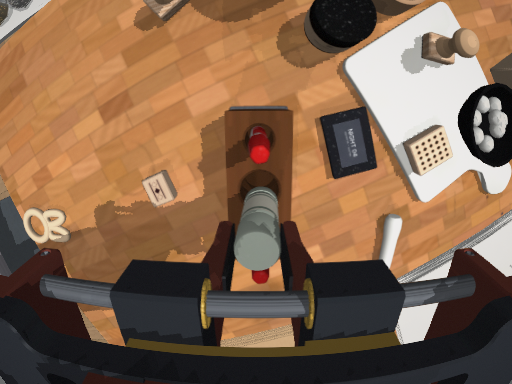

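The stick is 5–6 mm off along the caddy axis: in the wrist view the well shows beyond its foot at (260,180). I'll shift and settle it before going down.

Emit:
send_rows --motion '[{"rotation": [-0.004,0.0025,-0.005],"travel": [0.0056,0,0.002],"jaw": 0.015},{"rotation": [-0.004,0.0025,-0.005],"travel": [0.0056,0,0.002],"jaw": 0.015},{"rotation": [-0.004,0.0025,-0.005],"travel": [0.0056,0,0.002],"jaw": 0.015},{"rotation": [-0.004,0.0025,-0.005],"travel": [0.0056,0,0.002],"jaw": 0.015}]'

```text
t: 26.08
tcp_pos: [0.6616, 0.0491, 0.1769]
eef_rot: [0.797, 0.604, 0.002, 0.001]
wrist_force: [1.1, 0.4, -0.8]
width: 0.307
```

Run:
```python
from kin import *
st()
R=pose([.27,.963,0],[0,0,-1])
for z in (.16,.135,.103): delta(R,(.6597,.0483,z))
w=ctrl.grab_frame("wrist"); cv2.imwrite("pics/w14.png",cv2.resize(w["pixels"][90:290,170:350],None,fx=3,fy=3))
print(proj(w,[.6597,.0483,.08],1))
```

```text
t 26.08 tcp [0.6616 0.0491 0.1769] x [0.269 0.963 0.001] z [ 0.005 -0.    -1.   ] j [-0.03   0.499  1.435  0.     1.203  0.243] F [ 1.13  0.37 -0.81] w 0.027
rot [0.0046, -0.0012, 0.0007] travel [-0.0013, -0.0016, 0.0169] | deg 0.3 mm 17.1 rows 0.4
rot [0.0046, -0.0012, 0.0007] travel [-0.0013, -0.0018, 0.0419] | deg 0.3 mm 42.0 rows 1.0
rot [0.0046, -0.0012, 0.0007] travel [-0.0014, -0.0019, 0.0739] | deg 0.3 mm 74.0 rows 1.8
[254.4468622  197.98824779]
```

View pics/w14.png

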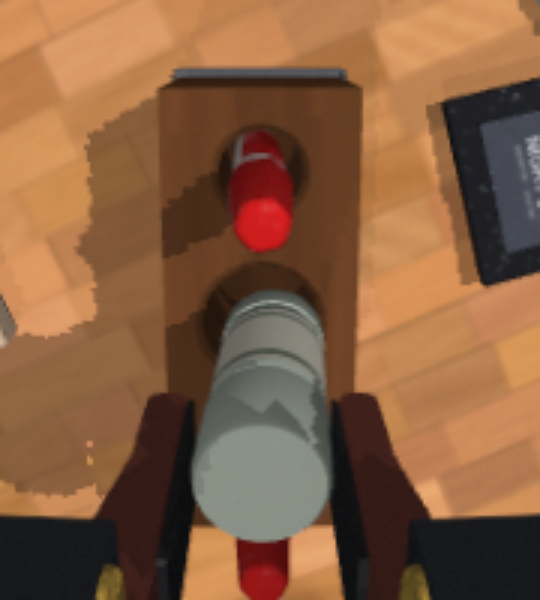

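The foot sits about 2 mm to the right of the well centre, at crop 272 vs 263, which agrees with the pose error. I'll correct it and go down.

Emit:
send_rows --motion '[{"rotation": [0.0046,-0.001,0.001],"travel": [-0.0013,-0.0018,0.001],"jaw": 0.015},{"rotation": [0.0046,-0.001,0.001],"travel": [-0.0013,-0.0018,0.004],"jaw": 0.015},{"rotation": [0.0046,-0.001,0.001],"travel": [-0.0013,-0.0018,0.01],"jaw": 0.015},{"rotation": [0.0046,-0.001,0.001],"travel": [-0.0013,-0.0018,0.017],"jaw": 0.015},{"rotation": [0.0046,-0.001,0.001],"travel": [-0.0013,-0.0018,0.024],"jaw": 0.015},{"rotation": [0.0046,-0.001,0.001],"travel": [-0.0013,-0.0018,0.024],"jaw": 0.015}]'

```text
t: 26.63
tcp_pos: [0.6581, 0.0483, 0.1505]
eef_rot: [0.797, 0.604, -0.001, -0.001]
wrist_force: [-0.4, 0.5, -0.3]
width: 0.307
```

Run:
```python
from kin import *
st()
R=pose([.27,.963,0],[0,0,-1])
for z in (.12,.101,): delta(R,(.6597,.0483,z))
w=ctrl.grab_frame("wrist"); s=ctrl.grab_frame("side")
cv2.imwrite("pics/w15.png",np.hstack([cv2.resize(w["pixels"][90:290,170:350],None,fx=2,fy=2),cv2.resize(s["pixels"][100:260,210:350],None,fx=2.5,fy=2.5)]))
```

```text
t 26.63 tcp [0.6581 0.0483 0.1505] x [ 0.27   0.963 -0.001] z [-0.004  0.    -1.   ] j [-0.031  0.525  1.461  0.     1.159  0.242] F [-0.43  0.53 -0.29] w 0.0269
rot [-0.0037, 0.0007, -0.0005] travel [0.0004, 0.0017, 0.0305] | deg 0.2 mm 30.5 rows 0.7
rot [-0.0037, 0.0007, -0.0005] travel [0.0004, 0.0018, 0.0495] | deg 0.2 mm 49.5 rows 1.2
```

View pics/w15.png

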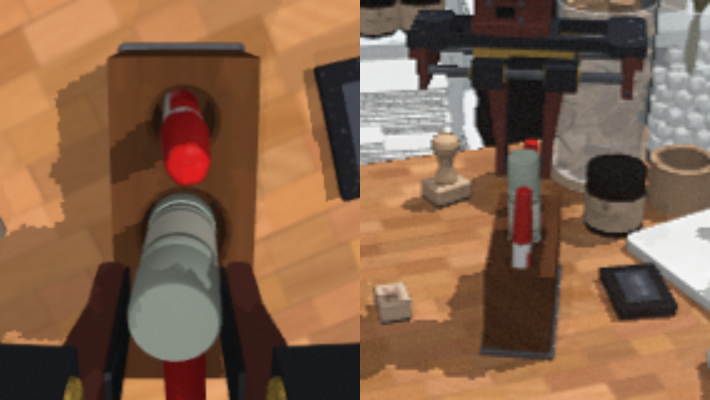

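The stick's foot is inside the middle well, with no contact force. I'll continue down to just above the floor and release.

Emit:
send_rows --motion '[{"rotation": [-0.003,0,0],"travel": [0.0004,0.001,0.008],"jaw": 0.015},{"rotation": [-0.003,0,0],"travel": [0.0004,0.001,0.017],"jaw": 0.015},{"rotation": [-0.003,0,0],"travel": [0.0004,0.001,0.026],"jaw": 0.015},{"rotation": [-0.003,0,0],"travel": [0.0004,0.001,0.035],"jaw": 0.015},{"rotation": [-0.003,0,0],"travel": [0.0004,0.001,0.043],"jaw": 0.015},{"rotation": [-0.003,0,0],"travel": [0.0004,0.001,0.05],"jaw": 0.015},{"rotation": [-0.003,0,0],"travel": [0.0004,0.001,0.052],"jaw": 0.015},{"rotation": [-0.003,0,0],"travel": [0.0004,0.001,0.052],"jaw": 0.015}]'

```text
t: 27.4
tcp_pos: [0.6593, 0.0485, 0.0988]
eef_rot: [0.797, 0.604, -0.0, 0.0]
wrist_force: [0.1, 0.8, -0.1]
width: 0.308
```

Run:
```python
from kin import *
st()
```

```text
t 27.4 tcp [0.6593 0.0485 0.0988] x [ 0.27   0.963 -0.001] z [-0.001 -0.001 -1.   ] j [-3.100e-02  5.810e-01  1.504e+00 -1.000e-03  1.057e+00  2.430e-01] F [ 0.15  0.78 -0.05] w 0.027
```

Release with a small opening, then go straight up and back toward the robot.

Emit:
send_rows --motion '[{"rotation": [0,0,0],"travel": [0,0,0.001],"jaw": 0.045},{"rotation": [0,0,0],"travel": [0,0,0.001],"jaw": 0.045},{"rotation": [0,0,0],"travel": [0,0,0.001],"jaw": 0.045},{"rotation": [0,0,0],"travel": [0,0,0.001],"jaw": 0.045},{"rotation": [0,0,0],"travel": [0,0,-0.02],"jaw": 0.045},{"rotation": [0,0,0],"travel": [0,0,-0.05],"jaw": 0.045},{"rotation": [0,0,0],"travel": [0,0,-0.09],"jaw": 0.045},{"rotation": [0,0,0],"travel": [0,0,-0.13],"jaw": 0.045},{"rotation": [0,0,0],"travel": [0,0,-0.16],"jaw": 0.045},{"rotation": [0,0,0],"travel": [-0.03,-0.02,-0.17],"jaw": 0.045},{"rotation": [0,0,0],"travel": [-0.06,-0.04,-0.17],"jaw": 0.045},{"rotation": [0,0,0],"travel": [-0.09,-0.06,-0.17],"jaw": 0.045}]'

```text
t: 28.4
tcp_pos: [0.5774, -0.0224, 0.2707]
eef_rot: [0.797, 0.605, 0.001, 0.001]
wrist_force: [-0.6, -0.0, -0.6]
width: 0.512
```

Emit:
send_rows --motion '[{"rotation": [0,0,0],"travel": [-0.03,0.02,0],"jaw": 0.045},{"rotation": [0,0,0],"travel": [-0.06,0.05,0],"jaw": 0.045},{"rotation": [0,0,0],"travel": [-0.09,0.08,0],"jaw": 0.045},{"rotation": [0,0,0],"travel": [-0.12,0.11,0],"jaw": 0.045},{"rotation": [0,0,0],"travel": [-0.14,0.13,0],"jaw": 0.045},{"rotation": [0,0,0],"travel": [-0.14,0.13,0],"jaw": 0.045}]'

```text
t: 28.9
tcp_pos: [0.6674, -0.1983, 0.2711]
eef_rot: [0.798, 0.603, 0.001, 0.004]
wrist_force: [0.8, 0.2, -0.4]
width: 0.513
```

Run:
```python
from kin import *
st()
s=ctrl.grab_frame("side");t=ctrl.grab_frame("top")
a=cv2.resize(s["pixels"][80:290,180:380],None,fx=2,fy=2,interpolation=cv2.INTER_CUBIC)
b=cv2.resize(t["pixels"][70:280,150:350],None,fx=2,fy=2,interpolation=cv2.INTER_CUBIC)
cv2.imwrite("pics/st16.png",np.hstack([a,b]))
C=cloud(t)
for n,c in(("L",(.672,.0905)),("R",(.6478,.006)),("G",(.6597,.0483))):
    m=(np.hypot(C[...,0]-c[0],C[...,1]-c[1])<.018)&(C[...,2]>.09)
    P=C[m]; zt=np.percentile(P[:,2],95); T=P[P[:,2]>zt-.008]; print(n,"top z",zt,P[:,2].max(),T.mean(0),len(P))
```

```text
t 28.9 tcp [ 0.6674 -0.1983  0.2711] x [ 0.273  0.962 -0.003] z [ 0.006 -0.005 -1.   ] j [-0.387  0.471  1.243 -0.002  1.421 -0.11 ] F [ 0.85  0.2  -0.45] w 0.045
L top z 0.14577354157916125 0.14700438664984236 [0.67011843 0.08987004 0.14363373] 82
R top z 0.14585526858364298 0.14648037791397325 [0.64695832 0.00513424 0.14362377] 76
G top z 0.09935580900179213 0.10154879306053133 [0.66121084 0.04775258 0.09629919] 129
```

View pics/st16.png

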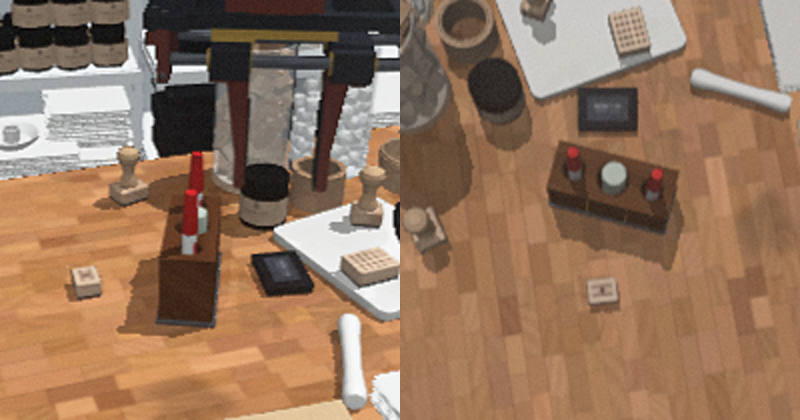

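All three are seated: the marker tops read about 0.145 m and the glue stick top about 0.097–0.099 m, as they should. The surrounding objects are where they were, and the arm is clear.

```bash
python3 -c "
from bench import ctrl
print(ctrl.hand_in())"
```

```text
the job is handed in; nothing more can be done
None
```

The job is handed in at about 29 s of the 72 s allowed. The two markers stand caps up in the outer wells, and the glue stick stands cap up in the middle well.

- **How:** I gripped each marker by its cap, turned it upright, lowered it into its well and released it just above the floor. The glue stick went in last, from straight above.
- **Seating:** In the last top-camera depth check the marker tops read 0.1458 m and 0.1459 m (expected 0.145). The glue stick top read about 0.099 m (expected 0.097). Those gaps are within the 2 mm calibration, so all three are right down.
- **Surroundings:** The stamps, ink pad, candle jar and pestle looked unmoved in the last side and top views. I judged that by eye and did not re-measure their positions. The gripper was empty and clear of everything, and every wrist force I read during the job was only a few newtons.
- **Mended on the way:**
  - A first trial turn of the empty gripper reached a wrist joint limit, so I replanned the markers with the gripper pointing to the other side.
  - The glue stick was about 6 mm off its well at hover, so I corrected it before lowering.

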